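Press the page clip onto the sloping recipe stand and hold it

TASK

Fix the page clip to the recipe stand: pick it up by its blue bar, tilt it to match the slope of the board, and set it flat and square on the middle of the grey adhesive pad, with the blue bar running up the slope. Press it firmly but gently so its whole underside sits flush, without pushing the board to another slope, keep pressing for three seconds while the adhesive grips, and finish still gripping the bar and pressing. Leave the pepper shaker, the mug and the candle alone.

Things in the scene. Friction and masses are not known exactly. Their poses are not given: they have to be found in the camera images.
- clip_grip (a point): Centre of the page clip's blue grip bar (60 mm long, 16 mm thick), 32 mm above the centre of the clip's underside; the bar's top is 51 mm above it. x runs along the bar and the plate's long side, y across the bar (the thickness to grip), z up out of the plate. The clip starts flat on the worktop left of the sink; either way round along the slope is right.
- clip: The whole page clip, loose, about 0.2 kg: a flat bare metal plate 110 x 80 x 6 mm with the upright blue bar on its middle, along its long side. Origin at the centre of its flat underside, axes as for clip_grip.
- pad (a point): Centre of the grey adhesive pad (130 x 100 mm, level with the wood) on the stand's sloping board, on the surface the clip's underside must touch. x points up the slope, y across, z square out of the face. With the clip flush, clip_grip is 32 mm out along z. A page ledge 12 mm high crosses the board's lower edge; its inner side is 86 mm down the slope from here.
- leaf_top (a point): Middle of the upper edge of the sloping board's face, 80 mm up the slope from the pad's centre; axes as for pad.
- leaf (a joint): Slope of the board above level, in rad (0 flat, larger is steeper; starts between 0.22 and 0.5). Its stiff friction hinge runs along the board's lower edge, 100 mm down the slope from the pad's centre, and holds the board against presses of some 40 N on the pad; no need to turn it.
- stand: The recipe stand, right of the sink: wooden base 180 x 200 x 14 mm, stuck to the worktop, carrying a rigid pale wood board (180 mm along the slope, 160 wide, 12 thick). The board's low edge is at the stand's -x side, which roughly faces the robot. Origin under the middle of the base, z up.
- pepper: Pepper shaker, 44 mm wide, 90 mm tall, loose bystander; origin under its middle.
- mug: Pale mug, 95 mm tall, 92 x 127 mm over its handle, loose bystander; origin under it near its middle.
- candle: Green pillar candle, 52 mm wide, 144 mm tall, loose bystander; origin under its middle.

How it is judged:
By the outcome, as a careful person would: the job done as asked, in the order asked, and still so for the second after the job is handed in, while the arm keeps its last pose, push and grip.
It also fails if it takes over 51 s, if anything falls off the work surface, if the arm or the gripper's body presses on something with over 40 N, if the wrist force passes 120 N, or if a joint passes its speed limit or range.

ROBOT

A 6-joint arm with a two-finger parallel gripper is mounted at the origin on a cart in front of the work surface, level with it; the furniture and walls round the work are solid. World frame = base frame: x ahead of the robot, y to its left, z up, the work surface at z = 0. Lengths are in m, angles in rad, forces in N, time in s.
With the tool pointing down it reaches from about 0.35 to 0.975 m from the base axis. Payload 4.9 kg.
Tool frame: the origin (TCP) lies on the centre line of the jaws, within the pads' length; the fingertips stand 11 mm ahead of it and the grasp point (between the pads) lies 8 mm behind it (manip.finger_overhang is the distance from the TCP to the fingertips, in m); y points along the fingers, z is the direction in which the jaws open and shut, and the axes are right-handed (so a half turn about y gives the same grasp; the last joint's range is limited). The gripper opens to 85 mm and grips with 20 to 120 N. Pads are 22 mm wide; open, the fingers measure 114 mm over their backs; the gripper's body (76 mm by 85 mm) begins 54 mm behind the grasp point. The pads swing forward as they close: fully open they stand 13 mm farther back than shut.
Start: joints at [1.226, 0.053, 1.613, -0, 1.476, -0.119], TCP at [0.14, 0.609, 0.242] pointing down, gripper open.
Joint ranges: [-3.01, 3.01], [-1.01, 2.22], [0.06, 2.58], [-1.02, 4.17], [0.09, 2.62], [-3.14, 3.14]. Speed limits (rad/s): [2.57, 2.57, 3.14, 3.14, 3.14, 3.14].

INTERFACE

Orientations are given as a unit quaternion [w, x, y, z].
In Python, from plant import readout, cams, workorder, manip gives the robot as it stands.
- The arm moves only by the tool play_rows, never from a script. Its arguments are lists of equal length, an entry for each row: "slide": the shift along the tool's x, y, z in cm, a list of three; "yaw": the turn about the tool's y in degrees; "grip": the closure, from -1 (fully open) to 1 (shut), so that 0 is half open. In form: {"slide": [[x, y, z], ...], "yaw": [yaw, ...], "grip": [grip, ...]}. A call has 1 to 12 rows; each row shifts and turns the commanded pose from where the row before left it, along the tool's axes as they then stand; what a row does not reach is not made up. A row lasts 1/10 s, in which the tool goes at most 50 mm and 8.59 degrees, less where a joint would pass 70% of its speed; a pose out of reach is approached as far as the arm can. A call with a gripper value outside its range is refused whole. The fingers move at their own pace and stop on an object; the grip force is fixed at half the most. Time passes only in rows, so rows that do not move let the fingers close. It gives the time, the measured TCP pose, the force and the opening at its end, in the units of the state.
- readout.state(): the state, without advancing time (a new reading comes with each control period).
- cams.grab_frame(name): name is "scene" or "top" or "wrist"; returns a dict with "image" (420x560x3 uint8, red, green, blue), "mtx" (3x3 intrinsics, pixels), "R" (3x3) and "t" (3): a world point X has camera coordinates R X + t; the wrist camera has in their place "mount" (4x4, takes a point from camera to tool coordinates, whose origin is the TCP and whose axes are the tool frame's). Camera axes: x right, y down, z forward; pixel columns grow to the right and rows downward; lengths in m; the calibration is good to about 2 mm. A picture is of the moment at which its call begins: read the wrist's pose just before it. There is no depth.
- workorder.job_done(): hands the job in, once; it reports no verdict.
The state is a dict: "time": time; "joint_pos": joint angles; "joint_vel": joint speeds; "joint_efforts": joint torques, N m; "tool_pos": TCP position; "tool_rot": TCP orientation; "contact_force": force on the tool from outside, world axes, zero at the start; "ft_torque": the same for the moment, N m; "gripper_width": opening from 0.0 (shut) to 1.0 (fully open).
Only numpy, scipy, OpenCV 4.12 (cv2) and the standard library are available. Lean on these libraries where they do the work, as an engineer would, in place of code of your own. Each camera call takes 0.05 s, during which the arm holds its last target.

## Working session

There is one attempt and no reset: what is moved stays moved. The work goes in short steps, Python scripts to look and compute and a tool call to move; the robot and the scene stay as the last step left them, time stands still between calls to the robot, and variables do not carry over. Pictures are saved under pics/ and viewed, and the job is handed in when it is done.

Besides the shell and the picture viewer there is one more tool, called after "Call:" as name([rows], argument=value, ...), one row to a line, values as JSON. play_rows: Moves the arm, as the interface text tells. Its arguments: {"type":"object","properties":{"slide":{"type":"array","items":{"type":"array","items":{"type":"number"}}},"yaw":{"type":"array","items":{"type":"number"}},"grip":{"type":"array","items":{"type":"number"}}},"required":["slide","yaw","grip"]}

```bash
ls -la; mkdir -p pics; python3 - <<'E'
from plant import readout, cams, workorder, manip
import cv2
print(readout.state()); print([a for a in dir(manip) if a[0]!='_'], manip.finger_overhang)
for n in ("scene","top","wrist"):
    f=cams.grab_frame(n); cv2.imwrite(f"pics/{n}0.png",cv2.cvtColor(f["image"],cv2.COLOR_RGB2BGR))
    print(n,{k:v.tolist() for k,v in f.items() if k!="image"})
E
```

```text
total 12
drwxr-xr-x  3 agent agent 4096 Dec  7 02:41 .
drwxr-xr-x 23 root  root  4096 Dec  7 02:41 ..
drwxr-xr-x  2 agent agent 4096 Dec  7 02:41 pics
{'time': 0.0, 'joint_pos': array([ 1.22598906e+00,  5.33077173e-02,  1.61428939e+00, -2.86672272e-05,
        1.47596493e+00, -1.19014036e-01]), 'joint_vel': array([ 0.00159206,  0.00072794, -0.0001498 ,  0.00091238, -0.00038132,
        0.0009546 ]), 'joint_efforts': array([-8.29201838e-06, -3.93682659e+01, -3.70175886e+01, -2.11135298e-04,
        7.07313055e-03,  2.38023617e-06]), 'tool_pos': array([0.1397394 , 0.60857236, 0.2410962 ]), 'tool_rot': array([-0.70192511,  0.70328503, -0.0798097 ,  0.07950928]), 'contact_force': array([ 0.71670124,  0.02906816, -0.35794127]), 'ft_torque': array([-0.01201072, -0.07758837,  0.02616333]), 'gripper_width': 0.9990472335696019}
['IKError', 'finger_overhang'] 0.011
scene {'mtx': [[539.5650384591612, 0.0, 277.9725784243251], [0.0, 539.5650384591612, 210.6763905814667], [0.0, 0.0, 1.0]], 'R': [[-0.5449295396951096, -0.8382920744326087, 0.01783801309423124], [-0.5849638196001369, 0.36484035856220
[... 275 characters left out ...]
0]], 'R': [[-0.018266626061469175, -0.9998312341721337, -0.001957944370522012], [-0.9893807429491845, 0.01835804850072454, -0.1441829654867894], [0.1441945763669706, -0.000696583859020653, -0.9895491088962067]], 't': [0.05790182303751672, 0.553715427760585, 1.588928378487192]}
wrist {'mtx': [[292.6280137633772, 0.0, 278.5561496647801], [0.0, 292.6280137633772, 209.78361817433114], [0.0, 0.0, 1.0]], 'mount': [[0.00011975122600567315, 0.9514463799487727, 0.3078145086606828, -0.07889575219966649], [0.001028801880713673, -0.3078144651856247, 0.9514458453265618, -0.1309774866196326], [0.9999994636130224, 0.00020274333896498045, -0.001015710984677833, -0.001498868841587786], [0.0, 0.0, 0.0, 1.0]]}
```

View pics/scene0.png

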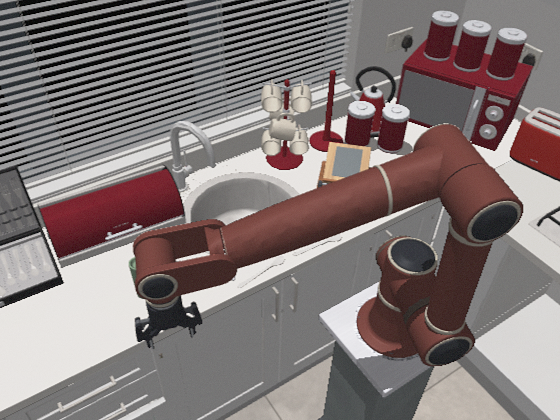

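View pics/top0.png

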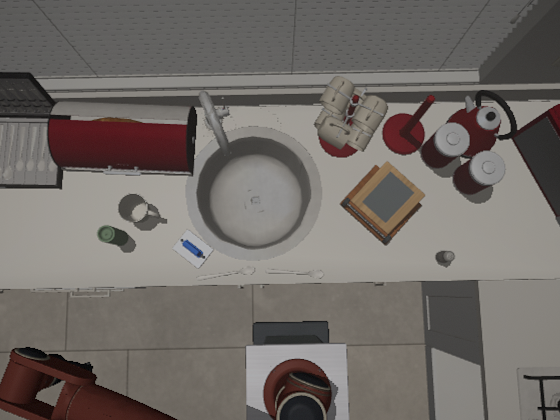

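View pics/wrist0.png

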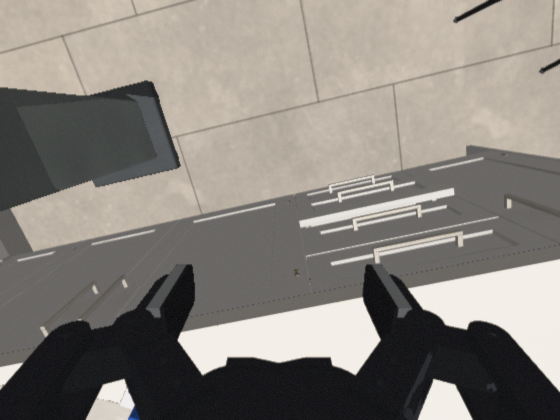

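```bash
python3 - <<'E'
import cv2,numpy as np
t=cv2.imread('pics/top0.png'); s=cv2.imread('pics/scene0.png')
def crop(im,u0,v0,w,h,k,n): cv2.imwrite(n,cv2.resize(im[v0:v0+h,u0:u0+w],None,fx=k,fy=k,interpolation=cv2.INTER_CUBIC))
crop(t,160,215,80,60,10,'pics/c_clip.png')
crop(t,333,148,100,75+25,6,'pics/c_stand.png')
crop(s,310,130,70,60,10,'pics/c_stand_s.png')
crop(t,85,180,140,100,5,'pics/c_left.png')
E
```

```text
(no output)
```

View pics/c_clip.png

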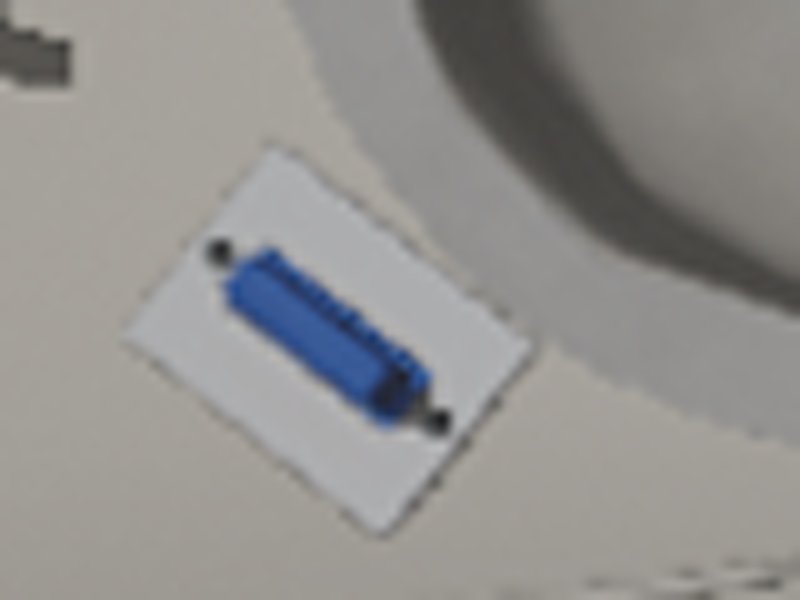

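View pics/c_stand.png

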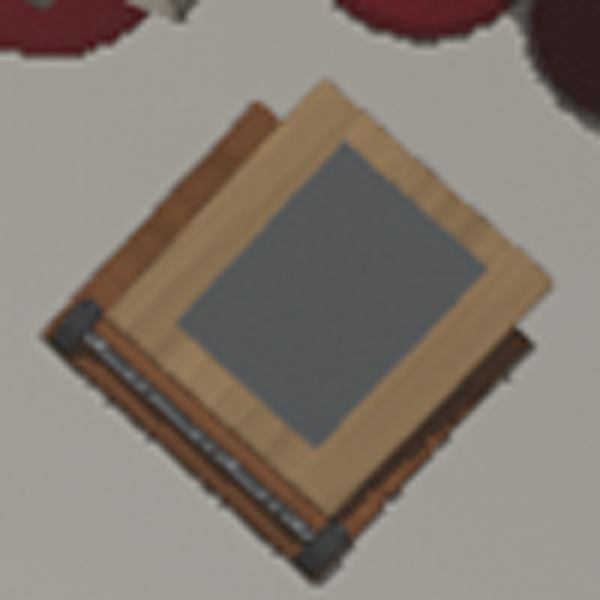

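View pics/c_stand_s.png

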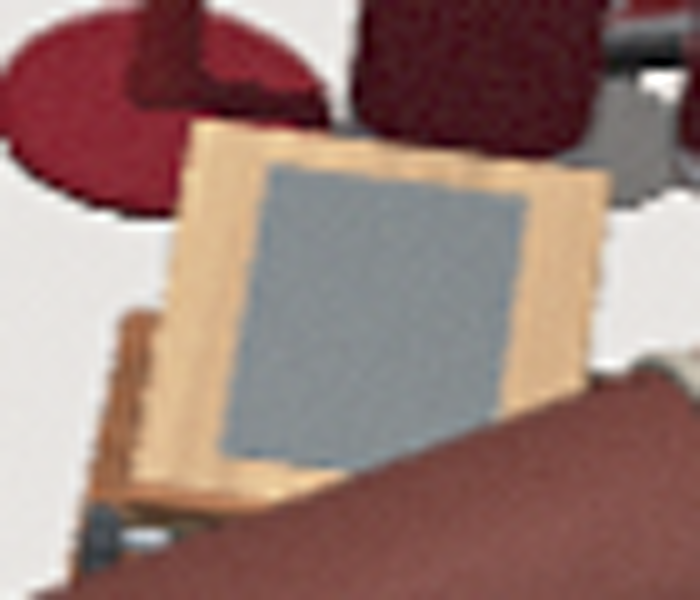

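View pics/c_left.png

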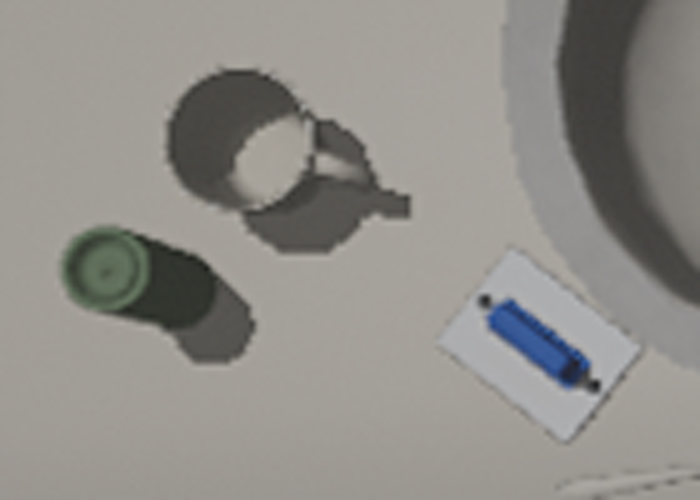

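```bash
cat > h.py <<'E'
import numpy as np,cv2
from scipy.optimize import least_squares
from scipy.spatial.transform import Rotation as Ro
def cr(u0,v0,k,pts): p=np.array(pts,float); return np.c_[u0+(p[:,0]+.5)/k-.5, v0+(p[:,1]+.5)/k-.5]
def proj(f,X): c=X@np.array(f['R']).T+f['t']; m=f['mtx']; return np.c_[c[:,0]/c[:,2]*m[0,0]+m[0,2], c[:,1]/c[:,2]*m[1,1]+m[1,2]]
def ray(f,px,z):
    d=np.linalg.inv(f['mtx'])@np.r_[px,1]; R=np.array(f['R']); o=-R.T@f['t']; d=R.T@d
    return o+d*(z-o[2])/d[2]
def padR(yaw,s): # x up slope, y across, z out
    return Ro.from_euler('z',yaw).as_matrix()@Ro.from_euler('y',-s).as_matrix()
def rot(q): return Ro.from_quat([q[1],q[2],q[3],q[0]]).as_matrix()
E
python3 - <<'E'
from h import *
from plant import cams,readout
T=cams.grab_frame('top');S=cams.grab_frame('scene')
# clip
pc=cr(160,215,10,[(275,145),(535,345),(382,535),(125,335)])
W=np.array([ray(T,p,.006) for p in pc]); print(W.round(4)); c=W.mean(0)
d=W[1]-W[0]+W[2]-W[3]; e=W[0]-W[3]+W[1]-W[2]
print('clip',c,'long',np.linalg.norm(d)/2,np.degrees(np.arctan2(d[1],d[0])),'short',np.linalg.norm(e)/2,np.degrees(np.arctan2(e[1],e[0])))
b=cr(160,215,10,[(395,380),(255,275)]); print('bar top', [ray(T,p,.051) for p in b])
# stand  local corners: (+x,+y) is top-corner of top image
L=np.array([(.065,.05,0),(.065,-.05,0),(-.065,-.05,0),(-.065,.05,0),(.08,.08,0),(.08,-.08,0)])
pt=cr(333,148,6,[(345,143),(487,268),(317,447),(178,323),(327,80),(553,283)])
ps=cr(310,130,10,[(268,165),(527,198),(222,455),(192,120),(610,172)]); Ls=L[[0,1,3,4,5]]
def res(q):
    R=padR(q[3],q[4]); return np.r_[(proj(T,L@R.T+q[:3])-pt).ravel(),(proj(S,Ls@R.T+q[:3])-ps).ravel()]
r=least_squares(res,[.6,-.35,.06,-.8,.35]); print('pad',r.x.round(4),'yaw deg',np.degrees(r.x[3]),'rms',np.sqrt(np.mean(r.fun**2)));print(r.fun.reshape(-1,2).round(2))
q=r.x;R=padR(q[3],q[4]);print('hinge',q[:3]-.1*R[:,0],'top',q[:3]+.08*R[:,0])
s=readout.state();print(rot(s['tool_rot']).round(3))
for n,p,z in [('candle',(106,234),.144),('mug',(132,208),.0475)]: print(n,ray(T,p,z))
for p in [(100,281),(190,281),(300,283)]: print('edge',ray(T,p,0))
E
```

```text
[[0.5199 0.3471 0.006 ]
 [0.4532 0.2625 0.006 ]
 [0.3929 0.3117 0.006 ]
 [0.4589 0.3952 0.006 ]]
clip [0.45622894 0.32911588 0.006     ] long 0.10704422158759205 -128.28196544845324 short 0.07772561778907922 -38.72914275120801
bar top [array([0.4393607 , 0.30065716, 0.051     ]), array([0.47327358, 0.34493346, 0.051     ])]
pad [ 0.6008 -0.2948  0.0793 -0.768   0.3533] yaw deg -44.004752679367186 rms 0.4210791402524181
[[ 0.1  -0.72]
 [ 0.8  -0.04]
 [ 0.14  0.64]
 [-0.4   0.02]
 [-0.83 -0.26]
 [ 0.62  0.37]
 [-0.35 -0.14]
 [ 0.21 -0.02]
 [-0.64  0.22]
 [-0.05  0.06]
 [ 0.35  0.29]]
hinge [ 0.53334453 -0.22964932  0.04472834] top [ 0.65481927 -0.34697559  0.10700543]
[[ 0.975 -0.     0.224]
 [-0.224 -0.001  0.975]
 [-0.    -1.    -0.001]]
candle [0.49273936 0.56328064 0.144     ]
mug [0.58571068 0.51576195 0.0475    ]
edge [0.3574774  0.62705203 0.        ]
edge [0.35217619 0.33739794 0.        ]
edge [ 0.33932846 -0.0161994   0.        ]
```

Call:
play_rows([
  [3.7,0.8,-2],
  [3.7,0.8,-2],
  [3.7,0.8,-2],
  [3.7,0.8,-2],
  [3.7,0.8,-2],
  [3.7,0.8,-2],
  [3.7,0.8,-2],
  [3.7,0.8,-2],
  [3.7,0.8,-2],
  [3.7,0.8,-2],
], yaw=[0,0,0,0,0,0,0,0,0,0], grip=[-1,-1,-1,-1,-1,-1,-1,-1,-1,-1])

```text
time: 1.25
tool_pos: [0.4568, 0.33, 0.1621]
tool_rot: [0.703, -0.703, 0.08, -0.08]
contact_force: [-0.6, 0.9, 0.0]
gripper_width: 1.0
```

Call:
play_rows([
  [0,0,0],
  [0,0,0],
  [0,0,0],
  [0,0,0],
  [0,0,0],
  [0,0,0],
  [0,0,0],
  [0,0,0],
  [0,0,0],
], yaw=[-8,-8,-8,-8,-8,-8,-8,-8.4,0], grip=[-1,-1,-1,-0.6,-0.4,-0.4,-0.4,-0.4,-0.4])

```text
time: 2.15
tool_pos: [0.4557, 0.3313, 0.1622]
tool_rot: [-0.637, 0.637, 0.307, -0.307]
contact_force: [-0.7, 0.2, 0.1]
gripper_width: 0.7
```

```bash
python3 - <<'E'
from h import *
from plant import cams,readout
s=readout.state();f=cams.grab_frame('wrist');cv2.imwrite('pics/w1.png',f['image'][...,::-1])
R=rot(s['tool_rot']);print(s['tool_pos'],R.round(4),s['gripper_width'],s['joint_pos'],s['time'],s['contact_force'])
np.savez('w1.npz',p=s['tool_pos'],R=R,m=f['mount'],K=f['mtx'])
E
```

```text
[0.45565699 0.33132877 0.16219817] [[ 6.232e-01 -2.000e-04 -7.821e-01]
 [ 7.821e-01 -1.000e-04  6.232e-01]
 [-2.000e-04 -1.000e+00  0.000e+00]] 0.70025481805861 [ 4.96637323e-01 -3.04269667e-02  1.83346391e+00 -2.62203509e-05
  1.33874230e+00 -1.97213891e+00] 2.15 [-0.72831428  0.18201242  0.1475301 ]
```

View pics/w1.png

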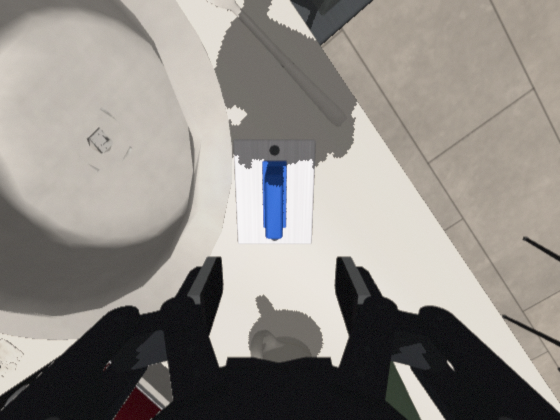

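```bash
cat >> h.py <<'E'
def wray(d,px,z):
    o=d['m'][:3,3]; v=d['m'][:3,:3]@np.linalg.inv(d['K'])@np.r_[px,1]
    o=d['R']@o+d['p']; v=d['R']@v
    return o+v*(z-o[2])/v[2]
E
python3 - <<'E'
from h import *
im=cv2.imread('pics/w1.png'); cv2.imwrite('pics/w1c.png',cv2.resize(im[130:260,215:335],None,fx=4.6,fy=4.6,interpolation=cv2.INTER_CUBIC))
d=np.load('w1.npz')
W=np.array([wray(d,p,.006) for p in [(233.5,140.5),(315.5,140.5),(312.5,243.5),(237,243.5)]])
L=(W-d['p'])@d['R'];print((L*1000).round(1)); c=W.mean(0);print(c)
for p in [(274.5,239),(274,167)]: print('bartop',((wray(d,p,.051)-d['p'])@d['R']*1000).round(1))
E
```

```text
[[-57.4 156.2 -44. ]
 [-57.4 156.2  34.6]
 [ 50.3 156.2  35.5]
 [ 50.3 156.2 -45.3]]
[0.45716336 0.32556396 0.006     ]
bartop [ 25.4 111.2  -4.4]
bartop [-39.5 111.2  -4.6]
```

View pics/w1c.png

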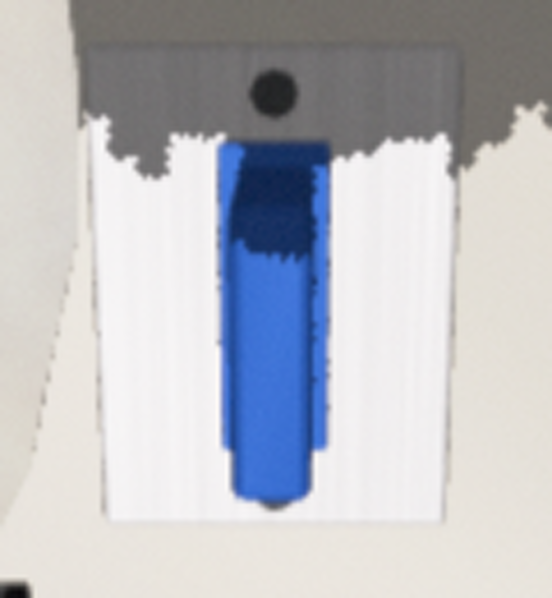

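Call:
play_rows([
  [-0.3,2,-0.45],
  [0,3,0],
  [0,3,0],
  [0,3,0],
  [0,1.5,0],
  [0,1.0,0],
  [0,0.2,0],
  [0,0,0],
], yaw=[0,0,0,0,0,0,0,0], grip=[-0.4,-0.4,-0.4,-0.4,-0.4,-0.4,-0.4,-0.4])

```text
time: 3.0
tool_pos: [0.4581, 0.3266, 0.0262]
tool_rot: [0.637, -0.637, -0.307, 0.306]
contact_force: [-0.3, 0.9, 0.0]
gripper_width: 0.699
```

```bash
python3 - <<'E'
from h import *
from plant import cams,readout
s=readout.state();f=cams.grab_frame('wrist');cv2.imwrite('pics/w2.png',f['image'][...,::-1])
print(s['tool_pos'],s['gripper_width'],s['contact_force'])
E
```

```text
[0.45810618 0.32659473 0.02619511] 0.6994258263925848 [-0.3012093   0.87218142  0.00264083]
```

View pics/w2.png

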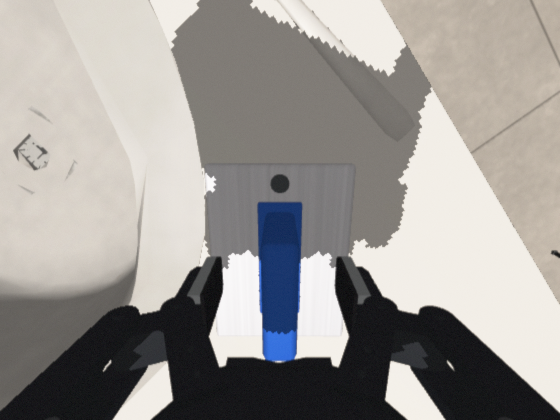

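Call:
play_rows([
  [0,0,0],
  [0,0,0],
  [0,0,0],
  [0,0,0],
  [0,0,0],
  [0,0,0],
  [0,0,0],
  [0,0,0],
], yaw=[0,0,0,0,0,0,0,0], grip=[0,0.4,1,1,1,1,1,1])

```text
time: 3.85
tool_pos: [0.4579, 0.3265, 0.0261]
tool_rot: [0.637, -0.637, -0.307, 0.307]
contact_force: [-1.3, 0.1, 5.6]
gripper_width: 0.177
```

```bash
python3 - <<'E'
from h import *
from plant import cams,readout
s=readout.state();f=cams.grab_frame('wrist');cv2.imwrite('pics/w3.png',f['image'][...,::-1])
print(s['tool_pos'],s['gripper_width'],s['contact_force'])
E
```

```text
[0.45792218 0.32653649 0.02613335] 0.17749197564216568 [-1.31160355  0.07724841  5.6348257 ]
```

View pics/w3.png

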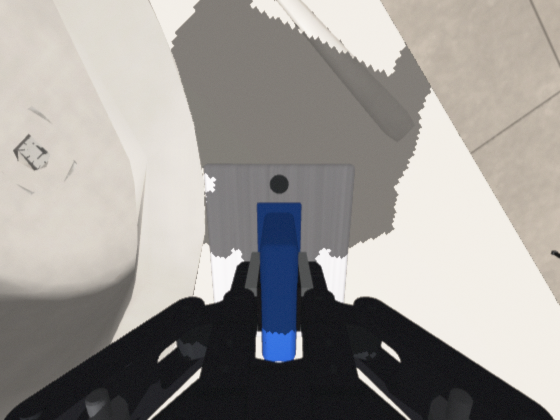

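```bash
python3 - <<'E'
from h import *
d=dict(np.load('w1.npz'))
for p in [(365,80),(450,201),(520,300)]: print('edge',wray(d,p,0).round(4))
d['p']=np.array([.4579,.3265,.0261])
for p in [(206.5,163.5),(354,163.5)]: print(((wray(d,p,.006)-d['p'])@d['R']*1000).round(1))
im=cv2.imread('pics/w1.png'); cv2.imwrite('pics/w1e.png',cv2.resize(im[40:340,330:560],None,fx=2,fy=2,interpolation=cv2.INTER_CUBIC))
im=cv2.imread('pics/top0.png'); cv2.imwrite('pics/t0e.png',cv2.resize(im[225:300,110:300],None,fx=4,fy=4,interpolation=cv2.INTER_CUBIC))
E
```

```text
edge [0.3246 0.2934 0.    ]
edge [0.3194 0.4458 0.    ]
edge [0.3136 0.6044 0.    ]
[-56.6  20.1 -37.9]
[-56.6  20.1  38.2]
```

View pics/w1e.png

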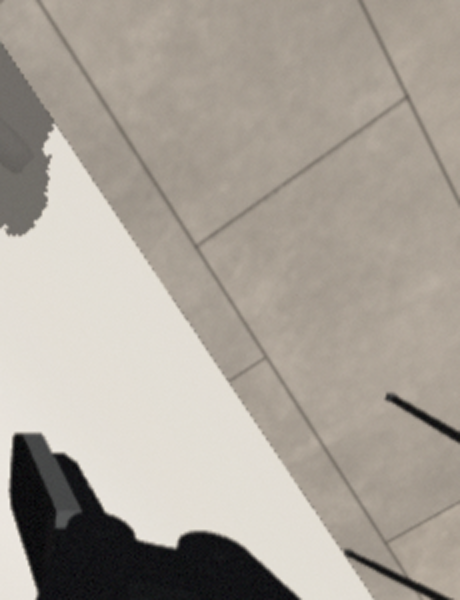

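View pics/t0e.png

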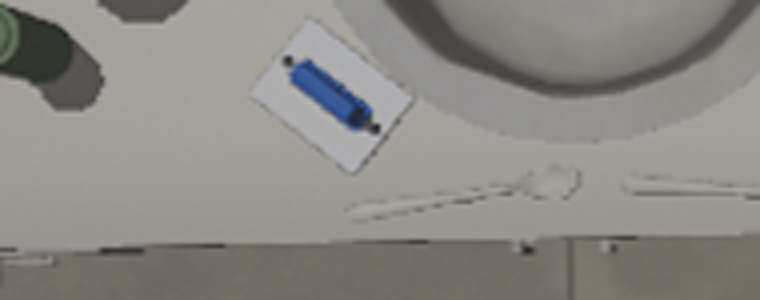

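```bash
python3 - <<'E'
from h import *
from plant import cams
T=cams.grab_frame('top'); S=cams.grab_frame('scene')
for p in [(110,287.3),(190,285.7),(300,283.8)]:
  for z in (0,-.04): print(z,ray(T,p,z).round(4))
cv2.imwrite('pics/s1.png',S['image'][...,::-1]);cv2.imwrite('pics/t1.png',T['image'][...,::-1])
E
```

```text
0 [0.3368 0.5943 0.    ]
-0.04 [ 0.3372  0.6075 -0.04  ]
0 [0.3372 0.3373 0.    ]
-0.04 [ 0.3376  0.3443 -0.04  ]
0 [ 0.3368 -0.0161  0.    ]
-0.04 [ 0.3372 -0.0177 -0.04  ]
```

View pics/s1.png

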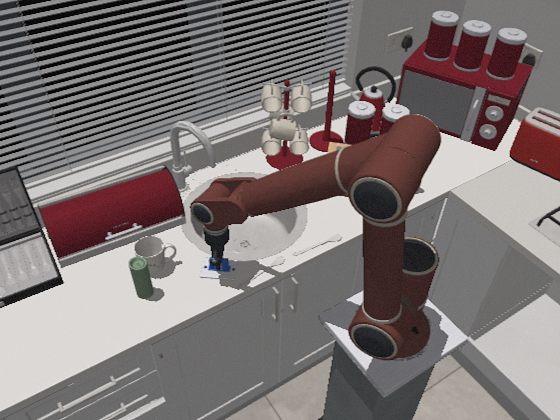

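```bash
python3 - <<'E'
from h import *
im=cv2.imread('pics/w3.png'); cv2.imwrite('pics/w3c.png',cv2.resize(im[150:310,190:370],None,fx=4,fy=4,interpolation=cv2.INTER_CUBIC))
E
```

```text
(no output)
```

View pics/w3c.png

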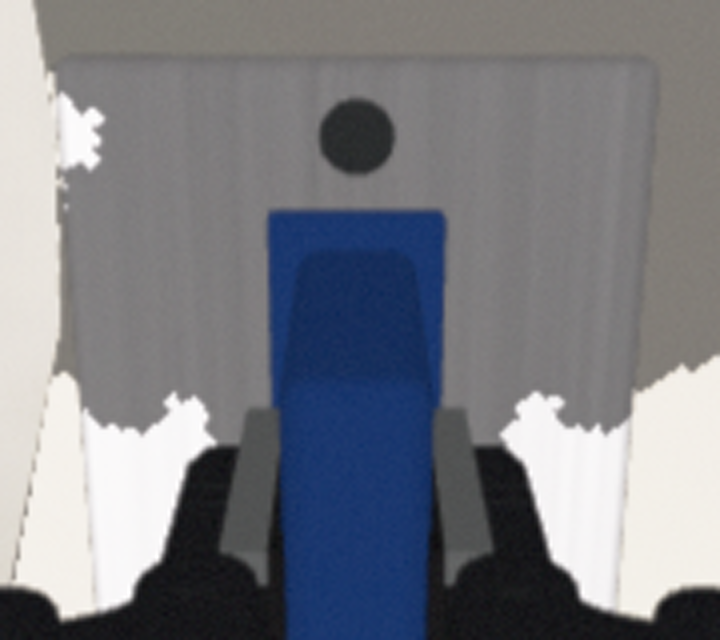

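Call:
play_rows([
  [0,-1,0],
  [0,-2,0],
  [0,-2,0],
  [0,-2,0],
  [0,-1,0],
  [0,0,0],
  [0,0,0],
  [0,0,0],
  [0,0,0],
  [0,0,0],
  [0,0,0],
], yaw=[0,0,0,8,8,8,8,8,8,3.4,0], grip=[1,1,1,1,1,1,1,1,1,1,1])

```text
time: 5.1
tool_pos: [0.4568, 0.3258, 0.1047]
tool_rot: [-0.707, 0.707, 0.0, -0.001]
contact_force: [0.7, -0.4, -1.1]
gripper_width: 0.175
```

Call:
play_rows([
  [-2.7,0,0.7],
  [-2.7,0,0.7],
  [-2.7,0,0.7],
  [-2.7,0,0.7],
  [-2.7,0,0.7],
  [-2.7,0,0.8],
  [0,0,0],
  [0,0,0],
], yaw=[0,0,0,0,0,0,0,0], grip=[1,1,1,1,1,1,1,1])

```text
time: 5.9
tool_pos: [0.295, 0.3689, 0.1051]
tool_rot: [-0.707, 0.707, 0.001, -0.001]
contact_force: [-0.1, -0.8, -1.6]
gripper_width: 0.179
```

```bash
cat > look.py <<'E'
import sys
from h import *
from plant import cams,readout
n=sys.argv[1]; cm=sys.argv[2:] or ['wrist']
s=readout.state();R=rot(s['tool_rot'])
for c in cm:
    f=cams.grab_frame(c);cv2.imwrite(f'pics/{c}_{n}.png',f['image'][...,::-1])
    if c=='wrist': np.savez(n+'.npz',p=s['tool_pos'],R=R,m=f['mount'],K=f['mtx'])
print('t',s['time'],'p',s['tool_pos'].round(4),'xang',np.degrees(np.arctan2(R[1,0],R[0,0])).round(2),'ydown',R[:,1].round(4),'F',s['contact_force'].round(2),'M',s['ft_torque'].round(3),'w',round(s['gripper_width'],4),'j',s['joint_pos'].round(2))
E
python3 look.py a wrist top scene
```

```text
t 5.9 p [0.295  0.3689 0.1051] xang 0.2 ydown [ 3.e-04 -3.e-04 -1.e+00] F [-0.14 -0.77 -1.62] M [ 0.005 -0.057 -0.06 ] w 0.1793 j [ 0.74 -0.19  2.09 -0.    1.25 -0.84]
```

View pics/wrist_a.png

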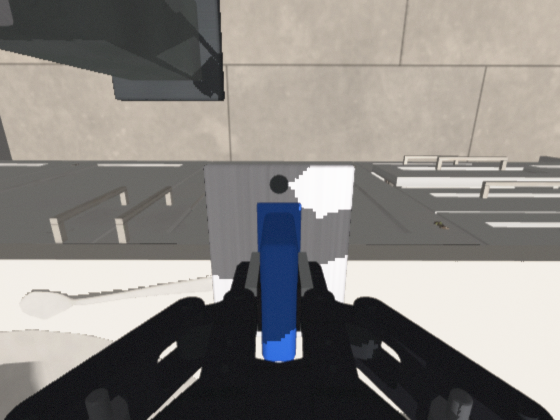

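View pics/scene_a.png

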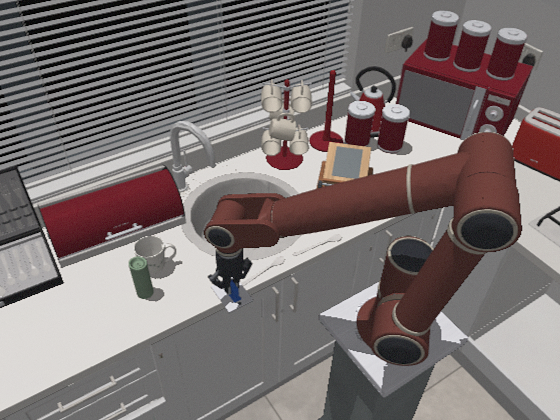

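```bash
python3 - <<'E'
from h import *
d=dict(np.load('a.npz'))
for p in [(190,260.5),(420,259.5)]: print(wray(d,p,0).round(4))
im=cv2.imread('pics/wrist_a.png'); cv2.imwrite('pics/ac.png',cv2.resize(im[150:310,130:370],None,fx=3,fy=3,interpolation=cv2.INTER_CUBIC))
E
```

```text
[0.3403 0.2877 0.    ]
[0.3385 0.4942 0.    ]
```

View pics/ac.png

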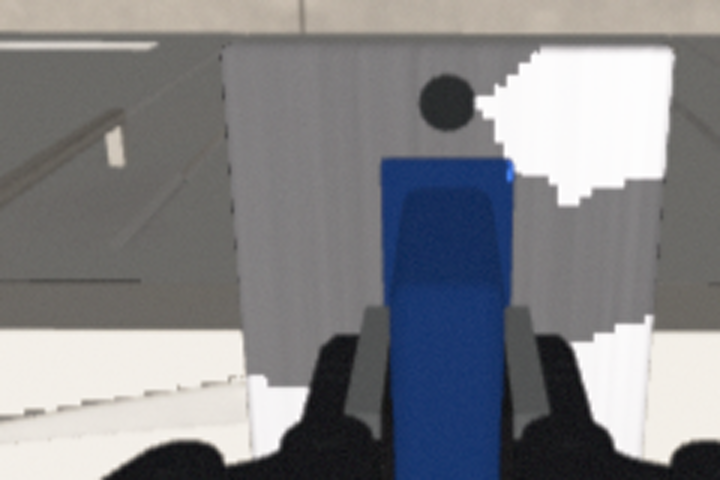

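Call:
play_rows([
  [0,2,0],
  [0,2,0],
  [0,2,0],
  [0,1.3,0],
  [0,0.3,0],
  [0,0.3,0],
  [0,0.2,0],
  [0,0,0],
], yaw=[0,0,0,0,0,0,0,0], grip=[1,1,1,1,1,1,1,1])

```text
time: 6.85
tool_pos: [0.2964, 0.3698, 0.026]
tool_rot: [0.708, -0.707, -0.001, -0.0]
contact_force: [-1.2, -0.6, 1.7]
gripper_width: 0.179
```

Call:
play_rows([
  [0,0.1,0],
  [0,0.1,0],
  [0,0,0],
], yaw=[0,0,0], grip=[1,1,1])

```text
time: 7.15
tool_pos: [0.2965, 0.3702, 0.0257]
tool_rot: [0.707, -0.707, -0.001, -0.0]
contact_force: [-8.2, -4.6, 16.5]
gripper_width: 0.181
```

Call:
play_rows([
  [0,0.1,0],
  [0,0,0],
], yaw=[0,0], grip=[1,1])

```text
time: 7.35
tool_pos: [0.2964, 0.3705, 0.0251]
tool_rot: [0.708, -0.707, -0.001, -0.0]
contact_force: [-9.0, -6.2, 19.3]
gripper_width: 0.177
```

```bash
python3 look.py b wrist
```

```text
t 7.35 p [0.2964 0.3705 0.0251] xang 0.06 ydown [ 0.0013  0.0016 -1.    ] F [-9.05 -6.15 19.3 ] M [-1.03   0.749 -0.228] w 0.1769 j [ 0.74 -0.06  2.12  0.    1.08 -0.83]
```

Call:
play_rows([
  [0,0.1,0],
  [0,0.1,0],
  [0,0,0],
], yaw=[0,0,0], grip=[1,1,1])

```text
time: 7.7
tool_pos: [0.2962, 0.371, 0.0235]
tool_rot: [0.708, -0.706, -0.001, 0.0]
contact_force: [-11.9, -4.8, 21.4]
gripper_width: 0.184
```

```bash
python3 look.py c wrist scene
```

```text
t 7.7 p [0.2962 0.371  0.0235] xang 0.06 ydown [ 7.0e-04  2.5e-03 -1.0e+00] F [-11.91  -4.84  21.39] M [-0.905  1.068 -0.233] w 0.184 j [ 0.74 -0.06  2.12  0.    1.08 -0.83]
```

View pics/wrist_c.png

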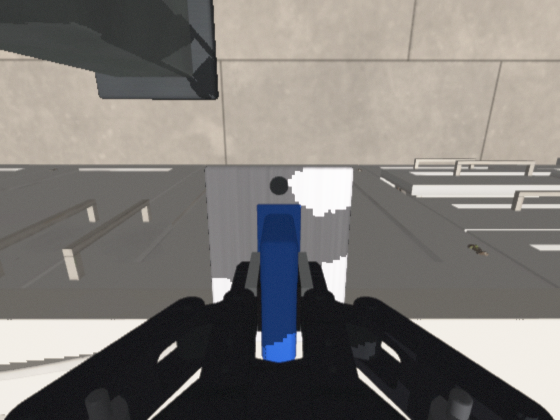

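Call:
play_rows([
  [0,0.1,0],
  [0,0.1,0],
  [0,0.1,0],
  [0,0.1,0],
  [0,0.1,0],
  [0,0.1,0],
  [0,0,0],
], yaw=[0,0,0,0,0,0,0], grip=[1,1,1,1,1,1,1])

```text
time: 8.5
tool_pos: [0.2957, 0.372, 0.0177]
tool_rot: [0.709, -0.705, -0.0, 0.0]
contact_force: [-14.0, -1.1, 22.0]
gripper_width: 0.179
```

```bash
python3 look.py d wrist
```

```text
t 8.5 p [0.2957 0.372  0.0177] xang 0.06 ydown [-3.0e-04  4.8e-03 -1.0e+00] F [-14.    -1.07  22.02] M [-0.355  1.543 -0.074] w 0.1789 j [ 0.74 -0.05  2.12  0.    1.07 -0.83]
```

View pics/wrist_d.png

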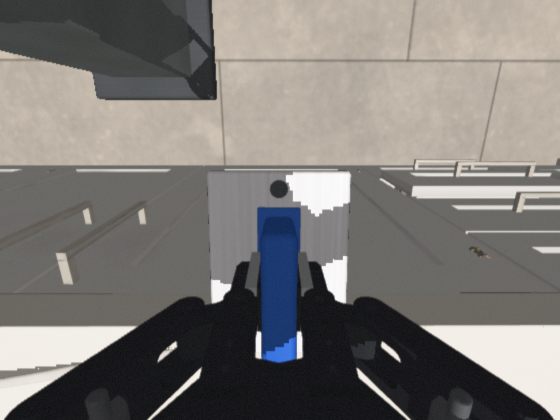

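```bash
cat >> h.py <<'E'
def vedge(d,th,gx=-.0016,gy=-.0059):
    # top far edge of plate in tool frame (x,y down): grip at (gx,gy); local (-.055, +.026)
    c,s=np.cos(th),np.sin(th); X=np.array([[gx-.055*c+.026*s*1 , gy+.026*c+.055*s, z] for z in(-.04,.04)])
    M=np.linalg.inv(d['m']); P=X@M[:3,:3].T+M[:3,3]; K=d['K']
    return np.c_[P[:,0]/P[:,2]*K[0,0]+K[0,2],P[:,1]/P[:,2]*K[1,1]+K[1,2]]
E
python3 - <<'E'
from h import *
d=dict(np.load('d.npz'))
for th in (0,.05,.1,.15,.2,.25,.3,.35,.4): print(th,vedge(d,th).round(1).tolist())
E
```

```text
0 [[204.1, 161.4], [359.4, 161.4]]
0.05 [[205.5, 163.2], [357.8, 163.2]]
0.1 [[206.9, 165.2], [356.3, 165.2]]
0.15 [[208.2, 167.5], [354.9, 167.5]]
0.2 [[209.5, 169.8], [353.5, 169.9]]
0.25 [[210.7, 172.4], [352.2, 172.4]]
0.3 [[211.8, 175.1], [351.0, 175.1]]
0.35 [[212.9, 177.9], [349.9, 178.0]]
0.4 [[213.9, 180.9], [348.8, 180.9]]
```

Call:
play_rows([
  [0,0.1,0],
  [0,0.1,0],
  [0,0.1,0],
  [0,0.1,0],
  [0,0.1,0],
  [0,0.1,0],
  [0,0,0],
], yaw=[0,0,0,0,0,0,0], grip=[1,1,1,1,1,1,1])

```text
time: 9.25
tool_pos: [0.2948, 0.3722, 0.0112]
tool_rot: [0.709, -0.705, 0.001, 0.001]
contact_force: [-16.6, 1.9, 20.6]
gripper_width: 0.179
```

```bash
python3 look.py e wrist; python3 - <<'E'
from h import *
im=cv2.imread('pics/wrist_e.png'); cv2.imwrite('pics/ec.png',cv2.resize(im[150:310,190:370],None,fx=4,fy=4,interpolation=cv2.INTER_CUBIC))
E
```

```text
t 9.25 p [0.2948 0.3722 0.0112] xang 0.04 ydown [-0.0024  0.0053 -1.    ] F [-16.55   1.92  20.58] M [ 0.047  1.865 -0.078] w 0.1792 j [ 0.74 -0.03  2.12  0.01  1.05 -0.83]
```

View pics/ec.png

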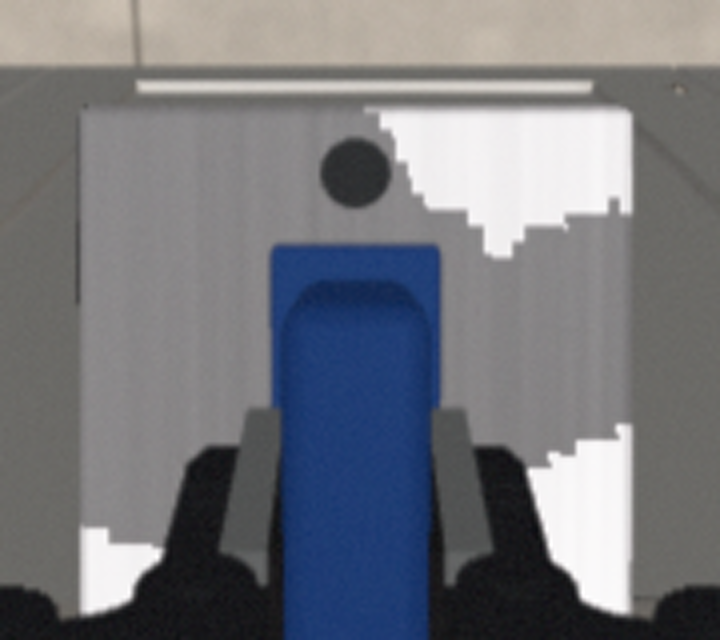

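Call:
play_rows([
  [0,-1,0],
  [0,-3,0],
  [0,-4,0],
  [0,-4,0],
  [0,-4,0],
  [0,-4,0],
  [0,-2,0],
  [1.6,0,-4],
  [1.6,0,-4],
  [1.6,0,-4],
  [1.6,0,-4],
  [1.6,0,-4],
], yaw=[0,0,0,0,0,0,0,0,0,0,0,0], grip=[1,1,1,1,1,1,1,1,1,1,1,1])

```text
time: 10.5
tool_pos: [0.3761, 0.1675, 0.2279]
tool_rot: [0.707, -0.707, -0.001, -0.0]
contact_force: [1.2, -0.4, -2.2]
gripper_width: 0.181
```

Call:
play_rows([
  [1.6,0,-4],
  [1.6,0,-4],
  [1.6,0,-4],
  [1.6,0,-4],
  [1.6,0,-4],
  [1.6,0,-4],
  [1.6,0,-4],
  [1.6,0,-4],
  [1.6,0,-4],
  [1,0,-4],
  [0,0,0],
], yaw=[0,0,0,0,0,0,0,0,0,0,0], grip=[1,1,1,1,1,1,1,1,1,1,1])

```text
time: 11.6
tool_pos: [0.5305, -0.2353, 0.2275]
tool_rot: [-0.706, 0.708, -0.001, 0.002]
contact_force: [-0.4, 0.7, -2.3]
gripper_width: 0.182
```

Call:
play_rows([
  [0,0,0],
  [0,0,0],
  [0,0,0],
  [0,0,0],
  [0,0,0],
  [0,0,0],
  [0,0,0],
  [0,0,0],
], yaw=[8,8,8,8,8,4,0,0], grip=[1,1,1,1,1,1,1,1])

```text
time: 12.4
tool_pos: [0.5299, -0.2304, 0.2275]
tool_rot: [-0.656, 0.656, -0.264, 0.264]
contact_force: [0.0, 0.3, -1.5]
gripper_width: 0.178
```

```bash
python3 look.py f wrist scene top
```

```text
t 12.4 p [ 0.5299 -0.2304  0.2275] xang -43.83 ydown [ 4.e-04 -2.e-04 -1.e+00] F [ 0.04  0.26 -1.54] M [ 0.022 -0.034  0.004] w 0.1777 j [-0.54 -0.05  1.74  0.    1.45 -1.34]
```

View pics/wrist_f.png

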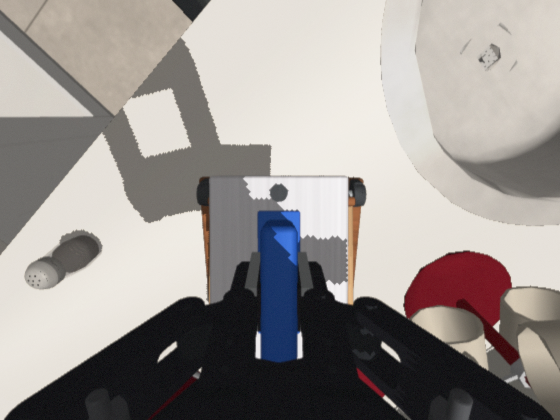

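View pics/scene_f.png

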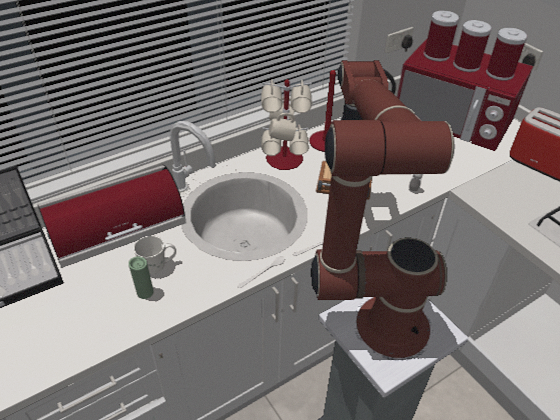

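Call:
play_rows([
  [2.4,0,-3.2],
  [2.4,0,-3.2],
  [2.4,0,-3.2],
  [2.4,0,-3.2],
  [0,0,0],
  [0,0,0],
], yaw=[0,0,0,0,0,0], grip=[1,1,1,1,1,1])

```text
time: 13.15
tool_pos: [0.51, -0.39, 0.227]
tool_rot: [0.656, -0.655, 0.265, -0.265]
contact_force: [0.1, -0.9, -1.4]
gripper_width: 0.179
```

```bash
python3 look.py g wrist; python3 - <<'E'
from h import *
im=cv2.imread('pics/wrist_g.png'); cv2.imwrite('pics/gc.png',cv2.resize(im[110:310,190:490],None,fx=2.6,fy=2.6,interpolation=cv2.INTER_CUBIC))
E
```

```text
t 13.15 p [ 0.51  -0.39   0.227] xang -44.01 ydown [-3.e-04  9.e-04 -1.e+00] F [ 0.14 -0.95 -1.38] M [ 0.043 -0.028  0.011] w 0.1786 j [-0.77  0.1   1.59  0.    1.45 -1.57]
```

View pics/wrist_g.png

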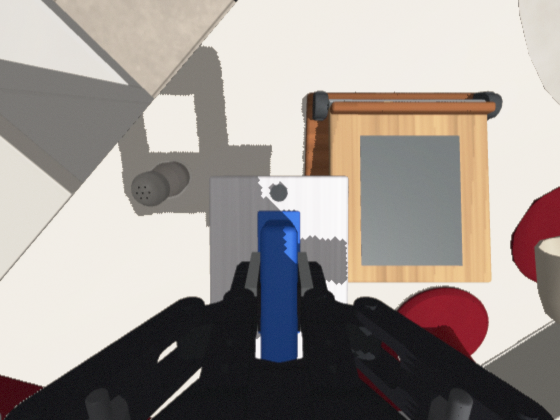

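View pics/gc.png

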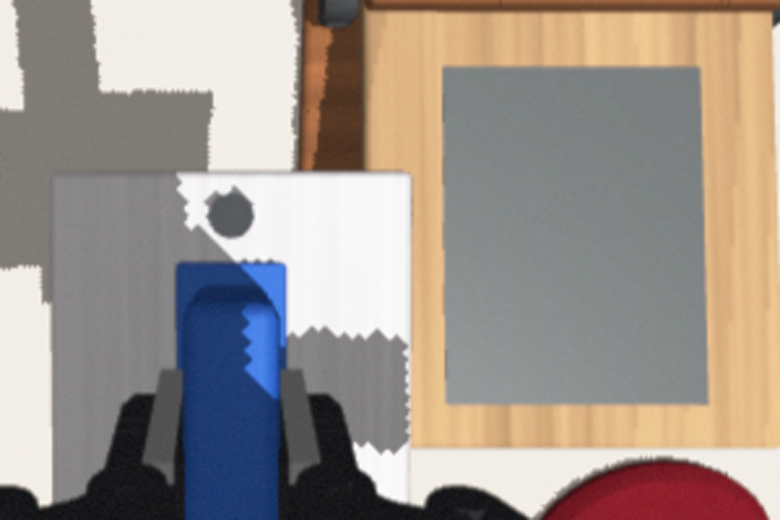

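```bash
cat > fit.py <<'E'
from h import *
from plant import cams
d=dict(np.load('g.npz')); T=cams.grab_frame('top');S=cams.grab_frame('scene')
def wproj(d,X):
    Y=(X-d['p'])@d['R']; M=np.linalg.inv(d['m']); P=Y@M[:3,:3].T+M[:3,3]; K=d['K']
    return np.c_[P[:,0]/P[:,2]*K[0,0]+K[0,2],P[:,1]/P[:,2]*K[1,1]+K[1,2]]
L=np.array([(.065,.05,0),(.065,-.05,0),(-.065,-.05,0),(-.065,.05,0),(.08,.08,0),(.08,-.08,0)])
pt=cr(333,148,6,[(345,143),(487,268),(317,447),(178,323),(327,80),(553,283)])
ps=cr(310,130,10,[(268,165),(527,198),(222,455),(192,120),(610,172)]); Ls=L[[0,1,3,4,5]]
# wrist: image up = downhill, right = +tool z = pad +y
pw=cr(190,110,2.6,[(708,404),(446,404),(443,67),(699,67)]); pw=np.r_[pw,[(491,282)]]; Lw=L[[0,1,2,3,4]]
def resw(q): R=padR(q[3],q[4]); return (wproj(d,Lw@R.T+q[:3])-pw).ravel()
def rest(q):
    R=padR(q[3],q[4]); return np.r_[(proj(T,L@R.T+q[:3])-pt).ravel(),(proj(S,Ls@R.T+q[:3])-ps).ravel()]
x0=[.6,-.295,.08,-.768,.353]
for n,f in (('wrist',resw),('ts',rest),('all',lambda q:np.r_[resw(q),rest(q)])):
    r=least_squares(f,x0); print(n,r.x.round(4),np.degrees(r.x[3]).round(2),'rms',np.sqrt(np.mean(r.fun**2)).round(2))
    c=(r.x[:3]-d['p'])@d['R']; print('  pad in tool mm',(c*1000).round(1),'xang',np.degrees(np.arctan2(d['R'][1,0],d['R'][0,0])).round(2))
# clip pose in grip: 
pc=cr(190,110,2.6,[(53,172),(411,172),(409,495),(52.5,495)])
w=np.array(pc)
# plate top rel grip: unknown theta,gx,gy,gz ; far corners, side lines at v of other points, hole
def clipfit(q):
    th,gx,gy,gz=q; c,s=np.cos(th),np.sin(th)
    def P(lx,lz,ly=.026): # local lx along clip x, ly down, lz across
        X=np.array([gx+lx*c+ly*s, gy-lx*s+ly*c, gz+lz]); M=np.linalg.inv(d['m']); p=M[:3,:3]@X+M[:3,3]; K=d['K']
        return np.array([p[0]/p[2]*K[0,0]+K[0,2],p[1]/p[2]*K[1,1]+K[1,2]])
    a,b=P(-.055,-.04),P(-.055,.04); out=[*(a-w[0]),*(b-w[1])]
    for sg,i in((.04,2),(-.04,3)):
        n=P(.02,sg); m=P(-.055,sg); t=(w[i][1]-m[1])/(n[1]-m[1]); out.append(m[0]+t*(n[0]-m[0])-w[i][0])
    return out
r=least_squares(clipfit,[.32,0,-.006,0]); print('clip th,gx,gy,gz',r.x.round(4),np.round(r.fun,2))
E
python3 fit.py
```

```text
wrist [ 0.6026 -0.2982  0.0761 -0.7745  0.3527] -44.38 rms 0.57
  pad in tool mm [  2.9 150.9 130.3] xang -44.01
ts [ 0.6008 -0.2948  0.0793 -0.768   0.3533] -44.0 rms 0.42
  pad in tool mm [ -0.7 147.7 131.5] xang -44.01
all [ 0.6028 -0.2978  0.0755 -0.7744  0.3551] -44.37 rms 0.62
  pad in tool mm [  2.8 151.6 130.8] xang -44.01
clip th,gx,gy,gz [ 3.036e-01  3.000e-04 -4.400e-03 -1.400e-03] [-0.23 -0.   -0.23  0.    0.23  0.23]
```

Call:
play_rows([
  [-0.4,0,3.3],
  [-0.4,0,3.3],
  [-0.4,0,3.3],
  [-0.4,0,3.27],
  [0,2.5,0],
  [0,2.5,0],
  [0,2.5,0],
  [0,1.6,0],
  [0,1.0,0],
  [0,0,0],
  [0,0,0],
], yaw=[0,0,0,0,0.3,0,0,0,0,0,0], grip=[1,1,1,1,1,1,1,1,1,1,1])

```text
time: 14.4
tool_pos: [0.5908, -0.2838, 0.1274]
tool_rot: [-0.655, 0.655, -0.266, 0.267]
contact_force: [0.6, -0.3, -1.6]
gripper_width: 0.183
```

```bash
python3 look.py i wrist top scene; python3 - <<'E'
from h import *
im=cv2.imread('pics/wrist_i.png'); cv2.imwrite('pics/ic.png',cv2.resize(im[130:310,150:410],None,fx=3,fy=3,interpolation=cv2.INTER_CUBIC))
E
```

```text
t 14.4 p [ 0.5908 -0.2838  0.1274] xang -44.23 ydown [ 1.3e-03 -8.0e-04 -1.0e+00] F [ 0.58 -0.33 -1.59] M [ 0.022 -0.016 -0.022] w 0.1832 j [-0.56  0.21  1.63 -0.    1.29 -1.36]
```

View pics/ic.png

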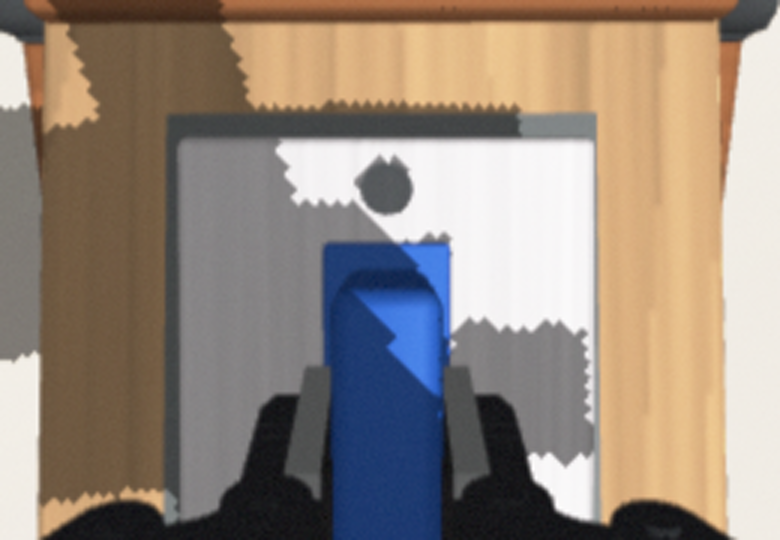

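View pics/scene_i.png

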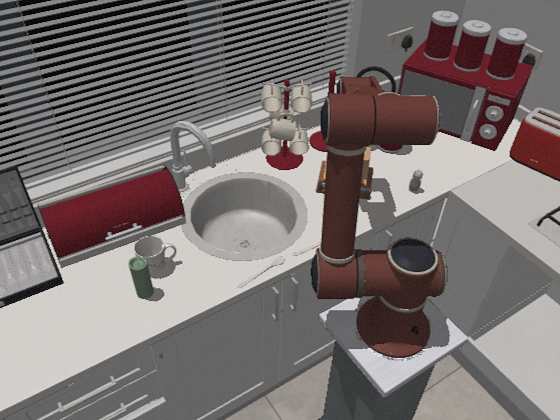

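```bash
cat > fit2.py <<'E'
from h import *
import sys
def P3(d,X):
    M=np.linalg.inv(d['m']); p=X@M[:3,:3].T+M[:3,3]; K=d['K']
    return np.c_[p[:,0]/p[:,2]*K[0,0]+K[0,2],p[:,1]/p[:,2]*K[1,1]+K[1,2]]
def rotm(th,yaw): # tool coords: columns: local x(uphill), local "down into board", local z across(tool z)
    c,s=np.cos(th),np.sin(th); A=np.array([[c,s,0],[-s,c,0],[0,0,1]])
    return Ro.from_euler('y',yaw).as_matrix()@A
def resid(d,q,corn,pc,sides):
    th,yaw=q[3:]; A=rotm(th,yaw); o=q[:3]; out=list((P3(d,corn@A.T+o)-pc).ravel())
    for a,b,w in sides:
        m,n=P3(d,np.array([a,b])@A.T+o)
        for ww in w:
            t=(ww[1]-m[1])/(n[1]-m[1]); out.append(m[0]+t*(n[0]-m[0])-ww[0])
    return out
def fitrect(d,hx,hy,dep,TL,TR,left,right,q0,extra=None):
    corn=np.array([(-hx,dep,-hy),(-hx,dep,hy)])
    sides=[((-hx,dep,-hy),(hx*.5,dep,-hy),left),((-hx,dep,hy),(hx*.5,dep,hy),right)]
    if extra: sides+=extra
    r=least_squares(lambda q:resid(d,q,corn,np.array([TL,TR]),sides),q0); return r
E
cat > m_i.py <<'E'
from fit2 import *
d=dict(np.load('i.npz'))
C=lambda *p: cr(150,130,3,p)
# pad; board side lines as extra (half-width .08)
ex=[((-.08,0,-.08),(.03,0,-.08),C((46,25),(40,490))),((-.08,0,.08),(.03,0,.08),C((718,25),(727,490)))]
pad=fitrect(d,.065,.05,0,*C((167,114),(597,114)),C((164,500),),C((599,490),),[0,.06,0,.35,0],ex)
print('pad  x y z th yaw',pad.x.round(4),np.round(pad.fun,2))
cl=fitrect(d,.055,.04,.026,*C((178,138),(594,138)),C((178,500),),C((595,500),),[0,0,0,.32,0])
print('grip x y z th yaw',cl.x.round(4),np.round(cl.fun,2))
th=pad.x[3]; tgt=pad.x[:3]-.032*np.array([np.sin(th),np.cos(th),0]); mv=tgt-cl.x[:3]
u=np.array([np.cos(th),-np.sin(th),0]);n=np.array([np.sin(th),np.cos(th),0])
print('move tool mm',(mv*1000).round(1),'uphill',(mv@u*1000).round(1),'normal',(mv@n*1000).round(1))
E
python3 m_i.py
```

```text
pad  x y z th yaw [ 0.0184  0.0527 -0.0025  0.3547 -0.0014] [ 1.06  0.11 -1.03 -0.09  0.89 -0.32 -0.5  -0.84  0.55  0.18]
grip x y z th yaw [-0.0007 -0.0063 -0.0015  0.3192 -0.001 ] [ 0.04  0.06  0.04 -0.06 -0.04 -0.04]
move tool mm [ 8. 29. -1.] uphill -2.6 normal 29.9
```

Call:
play_rows([
  [0.17,0.52,-0.1],
  [0.17,0.52,0],
  [0.17,0.52,0],
  [0.16,0.54,0],
  [0,0,0],
  [0,0,0],
], yaw=[0,0,0,0,0,0], grip=[1,1,1,1,1,1])

```text
time: 15.15
tool_pos: [0.5941, -0.2889, 0.1048]
tool_rot: [0.655, -0.655, 0.267, -0.266]
contact_force: [0.6, 0.4, -1.8]
gripper_width: 0.179
```

```bash
python3 look.py k wrist; python3 - <<'E'
from h import *
im=cv2.imread('pics/wrist_k.png'); cv2.imwrite('pics/kc.png',cv2.resize(im[130:310,150:410],None,fx=3,fy=3,interpolation=cv2.INTER_CUBIC))
E
```

```text
t 15.15 p [ 0.5941 -0.2889  0.1048] xang -44.24 ydown [-7.e-04  5.e-04 -1.e+00] F [ 0.63  0.36 -1.79] M [-0.006  0.018 -0.016] w 0.1792 j [-0.57  0.25  1.63  0.    1.26 -1.36]
```

View pics/kc.png

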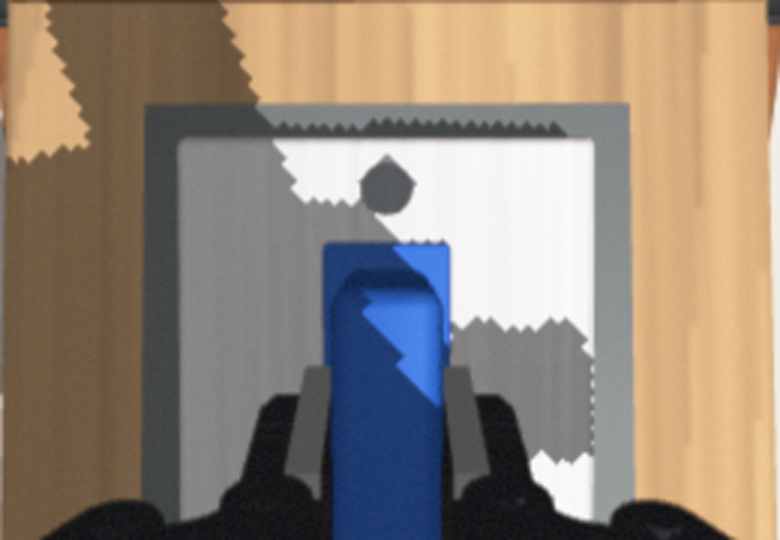

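```bash
sed -e "s/i.npz/k.npz/" -e "s/^ex=.*/ex=None/" -e "s/(167,114),(597,114)/(144,104),(630,104)/" -e "s/(164,500)/(140,500)/" -e "s/(599,490)/(635,500)/" -e "s/(595,500)/(594.5,500)/" m_i.py > m_k.py; python3 m_k.py
```

```text
pad  x y z th yaw [ 0.0119  0.027  -0.0013  0.3542 -0.0008] [ 0.04  0.07  0.04 -0.07 -0.04 -0.04]
grip x y z th yaw [-0.0006 -0.0061 -0.0015  0.3163 -0.0006] [ 0.02  0.03  0.02 -0.03 -0.02 -0.02]
move tool mm [1.4 3.1 0.2] uphill 0.2 normal 3.4
```

Call:
play_rows([
  [0.16,0.05,0.02],
  [0,0.06,0],
  [0,0.06,0],
  [0,0,0],
  [0,0,0],
], yaw=[0,0,0,0,0], grip=[1,1,1,1,1])

```text
time: 15.7
tool_pos: [0.5958, -0.2901, 0.1041]
tool_rot: [-0.655, 0.655, -0.266, 0.267]
contact_force: [-0.5, 0.4, -0.1]
gripper_width: 0.182
```

Call:
play_rows([
  [0,0.06,0],
  [0,0.06,0],
  [0,0,0],
], yaw=[0,0,0], grip=[1,1,1])

```text
time: 16.0
tool_pos: [0.5958, -0.29, 0.1038]
tool_rot: [-0.655, 0.655, -0.266, 0.266]
contact_force: [-4.1, 2.0, 5.3]
gripper_width: 0.184
```

Call:
play_rows([
  [0,0.06,0],
  [0,0.06,0],
  [0,0,0],
], yaw=[0,0,0], grip=[1,1,1])

```text
time: 16.3
tool_pos: [0.5958, -0.29, 0.1037]
tool_rot: [-0.655, 0.655, -0.266, 0.266]
contact_force: [-6.3, 5.5, 10.1]
gripper_width: 0.181
```

```bash
python3 look.py l wrist
```

```text
t 16.3 p [ 0.5958 -0.29    0.1037] xang -44.23 ydown [ 1.e-04 -4.e-04 -1.e+00] F [-6.27  5.48 10.14] M [ 0.283  0.624 -0.081] w 0.1806 j [-0.57  0.25  1.63 -0.    1.26 -1.36]
```

Call:
play_rows([
  [-0.03,0.06,0],
  [-0.03,0.06,0],
  [0,0,0],
], yaw=[0,0,0], grip=[1,1,1])

```text
time: 16.65
tool_pos: [0.5957, -0.2899, 0.1033]
tool_rot: [-0.655, 0.655, -0.266, 0.267]
contact_force: [-7.8, 4.3, 12.4]
gripper_width: 0.182
```

```bash
python3 look.py m wrist; python3 - <<'E'
from h import *
im=cv2.imread('pics/wrist_m.png'); cv2.imwrite('pics/mc.png',cv2.resize(im[130:310,150:410],None,fx=3,fy=3,interpolation=cv2.INTER_CUBIC))
E
```

```text
t 16.65 p [ 0.5957 -0.2899  0.1033] xang -44.23 ydown [ 0.0012 -0.0014 -1.    ] F [-7.81  4.3  12.38] M [ 0.199  0.63  -0.032] w 0.1821 j [-0.56  0.25  1.63 -0.    1.26 -1.36]
```

View pics/mc.png

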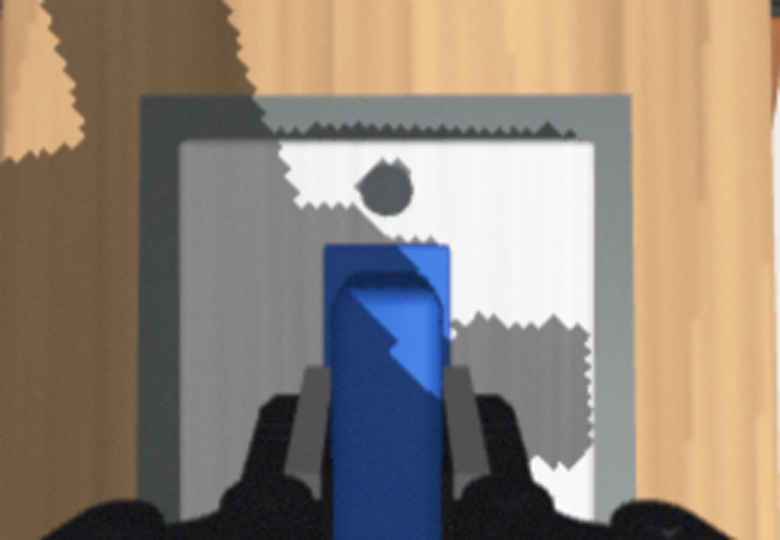

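Call:
play_rows([
  [-0.02,0.06,0],
  [-0.02,0.06,0],
  [0,0,0],
], yaw=[0,0,0], grip=[1,1,1])

```text
time: 17.0
tool_pos: [0.5956, -0.2898, 0.1021]
tool_rot: [-0.655, 0.655, -0.265, 0.267]
contact_force: [-7.2, 4.8, 11.4]
gripper_width: 0.18
```

Call:
play_rows([
  [-0.02,0.06,0],
  [-0.02,0.06,0],
  [0,0,0],
], yaw=[0,0,0], grip=[1,1,1])

```text
time: 17.3
tool_pos: [0.5955, -0.2897, 0.1012]
tool_rot: [-0.655, 0.656, -0.265, 0.267]
contact_force: [-7.2, 4.7, 12.4]
gripper_width: 0.181
```

```bash
python3 look.py n wrist; python3 - <<'E'
from h import *
im=cv2.imread('pics/wrist_n.png'); cv2.imwrite('pics/nc.png',cv2.resize(im[130:310,150:410],None,fx=3,fy=3,interpolation=cv2.INTER_CUBIC))
E
```

```text
t 17.3 p [ 0.5955 -0.2897  0.1012] xang -44.22 ydown [ 0.0021 -0.0022 -1.    ] F [-7.23  4.66 12.35] M [ 0.034  0.593 -0.02 ] w 0.181 j [-0.56  0.25  1.63 -0.    1.25 -1.36]
```

View pics/nc.png

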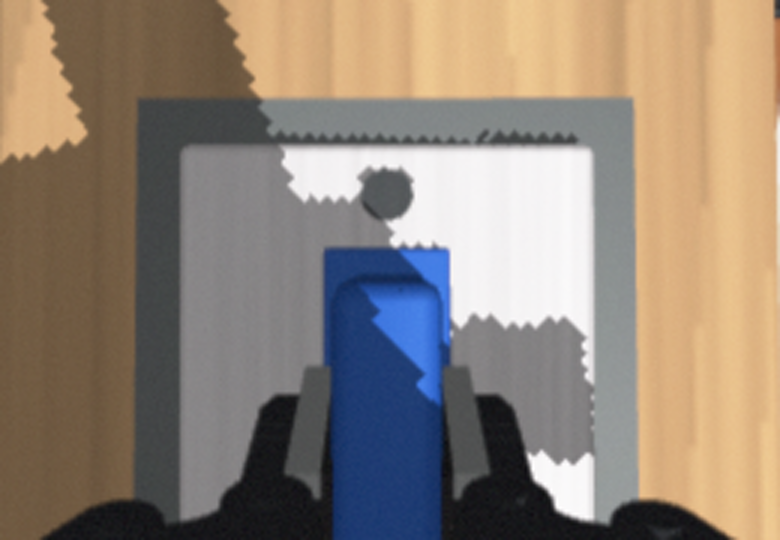

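```bash
cat > mm.py <<'E'
from fit2 import *
import ast
# usage: mm.py npz "[padTL,padTR,padL,padR,clTL,clTR,clL,clR]"
d=dict(np.load(sys.argv[1])); a=ast.literal_eval(sys.argv[2]); C=lambda *p: cr(150,130,3,p)
pad=fitrect(d,.065,.05,0,*C(a[0],a[1]),C(a[2]),C(a[3]),[0,.03,0,.35,0])
cl=fitrect(d,.055,.04,.026,*C(a[4],a[5]),C(a[6]),C(a[7]),[0,0,0,.32,0])
print('pad',pad.x.round(4),'clip',cl.x.round(4))
th=pad.x[3]; tgt=pad.x[:3]-.032*np.array([np.sin(th),np.cos(th),0]); mv=tgt-cl.x[:3]
u=np.array([np.cos(th),-np.sin(th),0]);n=np.array([np.sin(th),np.cos(th),0])
print('move tool mm',(mv*1000).round(1),'uphill',(mv@u*1000).round(1),'normal',(mv@n*1000).round(1),'padZ',(d['R']@pad.x[:3]+d['p']).round(4))
E
python3 mm.py n.npz "[(137,99),(633.5,99),(134,500),(638,500),(180,144),(593,144),(180,500),(594,500)]"
python3 mm.py m.npz "[(139.5,96),(631.5,96),(136,500),(636,500),(179,140),(593.5,140),(179,500),(594,500)]"
```

```text
pad [ 0.0105  0.0239 -0.0016  0.3463 -0.0012] clip [ 0.0006 -0.0054 -0.0014  0.3194 -0.001 ]
move tool mm [-1.  -0.8 -0.2] uphill -0.7 normal -1.1 padZ [ 0.6019 -0.2982  0.0773]
pad [ 0.0101  0.0256 -0.0016  0.3485 -0.0009] clip [-1.000e-04 -5.600e-03 -1.500e-03  3.164e-01 -6.000e-04]
move tool mm [-0.7  1.2 -0.1] uphill -1.1 normal 0.9 padZ [ 0.6018 -0.2982  0.0777]
```

Call:
play_rows([
  [-0.02,0.06,0],
  [-0.02,0.06,0],
  [0,0,0],
], yaw=[0,0,0], grip=[1,1,1])

```text
time: 17.65
tool_pos: [0.5953, -0.2896, 0.0999]
tool_rot: [-0.655, 0.656, -0.265, 0.267]
contact_force: [-6.4, 3.1, 12.1]
gripper_width: 0.177
```

```bash
python3 look.py o wrist; python3 - <<'E'
from h import *
im=cv2.imread('pics/wrist_o.png'); cv2.imwrite('pics/oc.png',cv2.resize(im[130:310,150:410],None,fx=3,fy=3,interpolation=cv2.INTER_CUBIC))
E
```

```text
t 17.65 p [ 0.5953 -0.2896  0.0999] xang -44.22 ydown [ 0.0025 -0.0026 -1.    ] F [-6.44  3.14 12.15] M [-0.019  0.489 -0.022] w 0.1774 j [-0.56  0.26  1.63 -0.    1.25 -1.36]
```

View pics/oc.png

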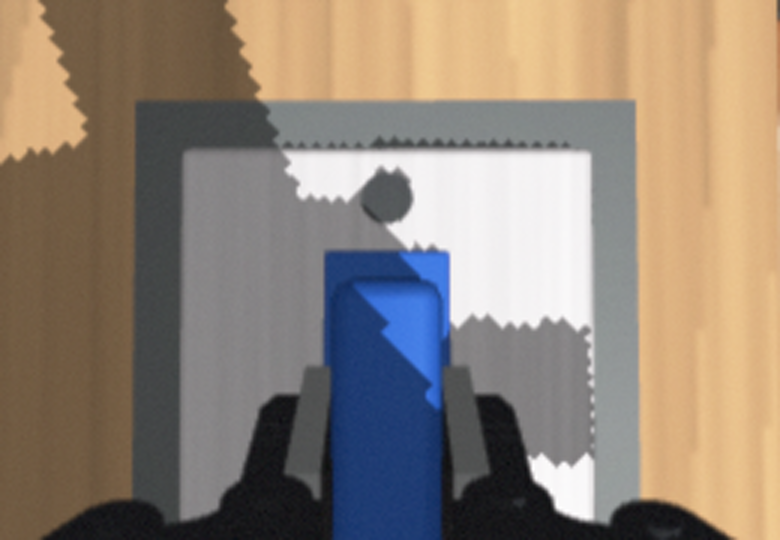

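```bash
python3 mm.py o.npz "[(135,101),(636,101),(132.5,500),(640,500),(182,150),(592,150),(180.5,500),(594,500)]"; python3 - <<'E'
from h import *
a=np.array([-6.44,3.14,12.15+1.6]); x=np.array([.7167,-.6974,0])
h=a@x; print('horiz along uphill',h,'N',-h*.349+a[2]*.937*1,'T',h*.937+a[2]*.349)
E
```

```text
pad [ 0.0107  0.0225 -0.0016  0.3418 -0.0012] clip [ 0.0013 -0.0052 -0.0013  0.3348 -0.0006]
move tool mm [-1.4 -2.4 -0.2] uphill -0.5 normal -2.7 padZ [ 0.6019 -0.2982  0.0774]
horiz along uphill -6.805384000000001 N 15.258829016000002 T -1.5778948080000008
```

Call:
play_rows([
  [-0.02,0.06,0],
  [-0.02,0.06,0],
  [0,0,0],
], yaw=[0,0,0], grip=[1,1,1])

```text
time: 18.0
tool_pos: [0.5953, -0.2895, 0.0997]
tool_rot: [-0.655, 0.656, -0.265, 0.267]
contact_force: [-7.7, 3.2, 14.3]
gripper_width: 0.175
```

```bash
python3 look.py q wrist; python3 - <<'E'
from h import *
im=cv2.imread('pics/wrist_q.png'); cv2.imwrite('pics/qc.png',cv2.resize(im[130:310,150:410],None,fx=3,fy=3,interpolation=cv2.INTER_CUBIC))
E
```

```text
t 18.0 p [ 0.5953 -0.2895  0.0997] xang -44.21 ydown [ 0.003 -0.003 -1.   ] F [-7.67  3.22 14.26] M [0.184 0.597 0.066] w 0.175 j [-0.56  0.26  1.63 -0.    1.25 -1.36]
```

View pics/qc.png

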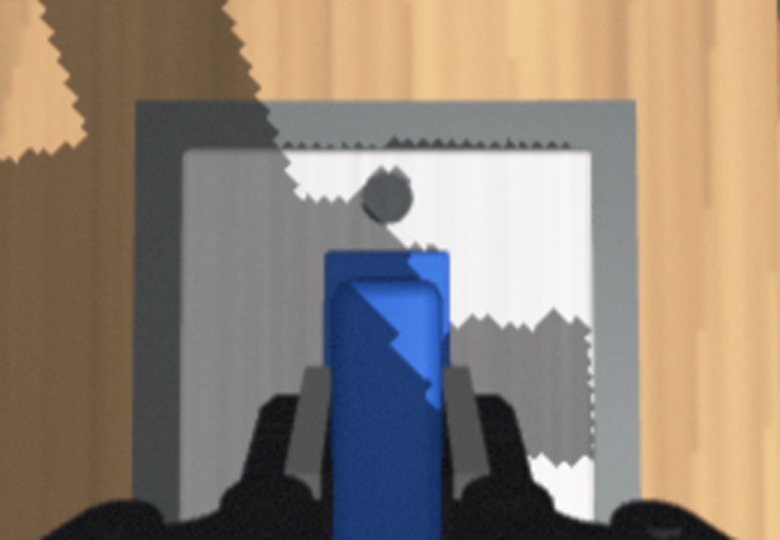

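Call:
play_rows([
  [0.02,0.06,0],
  [0.02,0.06,0],
  [0,0,0],
], yaw=[0,0,0], grip=[1,1,1])

```text
time: 18.35
tool_pos: [0.5953, -0.2895, 0.0996]
tool_rot: [-0.655, 0.656, -0.265, 0.267]
contact_force: [-11.2, 5.2, 20.8]
gripper_width: 0.18
```

```bash
python3 look.py r wrist; python3 - <<'E'
from h import *
im=cv2.imread('pics/wrist_r.png'); cv2.imwrite('pics/rc.png',cv2.resize(im[130:310,150:410],None,fx=3,fy=3,interpolation=cv2.INTER_CUBIC))
E
```

```text
t 18.35 p [ 0.5953 -0.2895  0.0996] xang -44.22 ydown [ 0.0017 -0.0022 -1.    ] F [-11.21   5.19  20.84] M [ 0.485  1.257 -0.083] w 0.18 j [-0.56  0.26  1.63 -0.    1.25 -1.36]
```

View pics/rc.png

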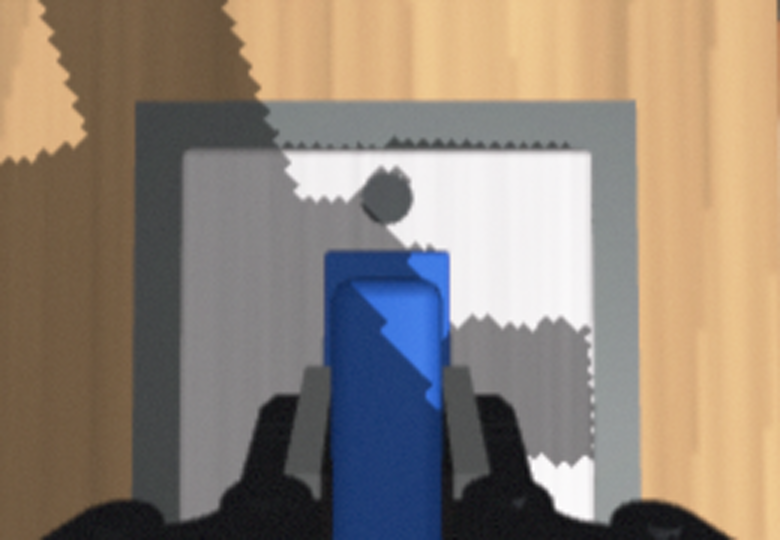

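Call:
play_rows([
  [0,0,0],
  [0,0,0],
  [0,0,0],
  [0,0,0],
  [0,0,0],
  [0,0,0],
  [0,0,0],
  [0,0,0],
  [0,0,0],
  [0,0,0],
  [0,0,0],
  [0,0,0],
], yaw=[0,0,0,0,0,0,0,0,0,0,0,0], grip=[1,1,1,1,1,1,1,1,1,1,1,1])

```text
time: 19.6
tool_pos: [0.5953, -0.2896, 0.0996]
tool_rot: [-0.655, 0.656, -0.265, 0.267]
contact_force: [-9.8, 6.0, 20.9]
gripper_width: 0.179
```

```bash
python3 look.py s wrist top scene; python3 - <<'E'
from h import *
im=cv2.imread('pics/wrist_s.png'); cv2.imwrite('pics/sc.png',cv2.resize(im[130:310,150:410],None,fx=3,fy=3,interpolation=cv2.INTER_CUBIC))
im=cv2.imread('pics/top_s.png'); cv2.imwrite('pics/stc.png',cv2.resize(im[140:260,320:480],None,fx=5,fy=5,interpolation=cv2.INTER_CUBIC))
E
python3 mm.py r.npz "[(135,101),(636,101),(132.5,500),(640,500),(182,150),(592,150),(180.5,500),(594,500)]"
```

```text
t 19.6 p [ 0.5953 -0.2896  0.0996] xang -44.22 ydown [ 0.0018 -0.0022 -1.    ] F [-9.85  5.97 20.93] M [ 0.477  1.264 -0.031] w 0.1786 j [-0.56  0.26  1.63 -0.    1.25 -1.36]
pad [ 0.0107  0.0225 -0.0016  0.3418 -0.0012] clip [ 0.0013 -0.0052 -0.0013  0.3348 -0.0006]
move tool mm [-1.4 -2.4 -0.2] uphill -0.5 normal -2.7 padZ [ 0.6019 -0.2982  0.0771]
```

View pics/sc.png

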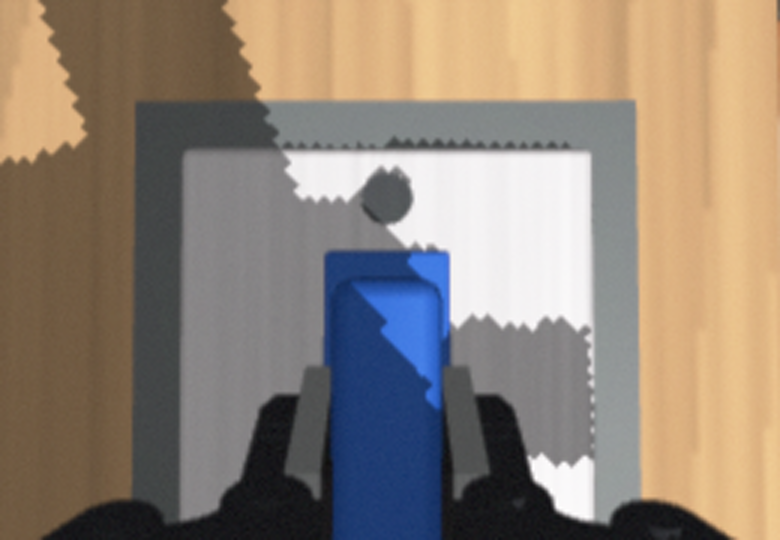

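View pics/stc.png

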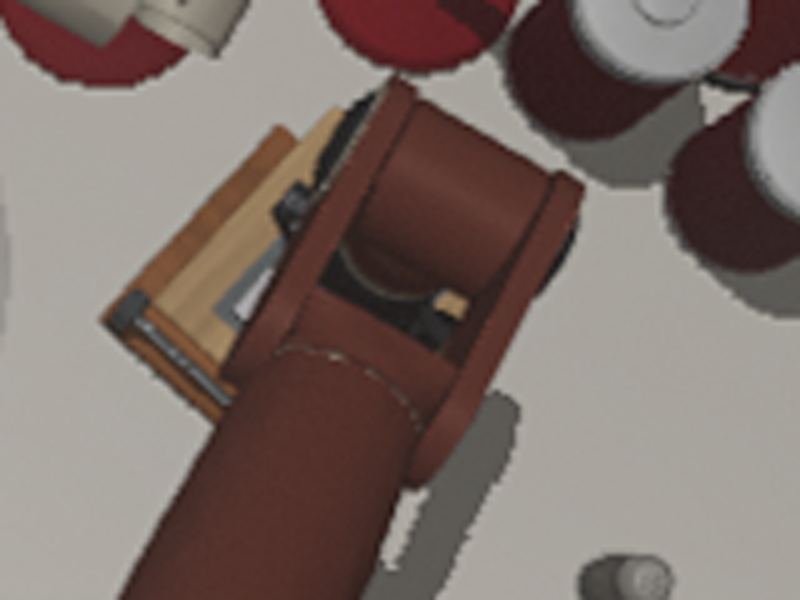

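```bash
cat > edges.py <<'E'
from fit2 import *
def edge(row,lo,hi):
    g=np.abs(np.gradient(row[lo:hi])); i=np.argmax(g); 
    if i<2 or i>len(g)-3: return None
    w=g[i-2:i+3]; return lo+i+(w*np.arange(-2,3)).sum()/w.sum()
for n in ('k','q','s'):
    im=cv2.GaussianBlur(cv2.imread(f'pics/wrist_{n}.png'),(0,0),.7).astype(float)
    sat=im.max(2)-im.min(2)   # wood saturated, pad grey
    d=dict(np.load(n+'.npz')); 
    def side(ch,lo,hi,r0,r1):
        pts=[(edge(ch[v],lo,hi),v) for v in range(r0,r1)]; pts=np.array([p for p in pts if p[0] is not None])
        c=np.polyfit(pts[:,1],pts[:,0],1); 
        for _ in range(3):
            e=pts[:,0]-np.polyval(c,pts[:,1]); k=np.abs(e)<max(.4,2*e.std()); pts=pts[k]; c=np.polyfit(pts[:,1],pts[:,0],1)
        return c,len(pts),(pts[:,0]-np.polyval(c,pts[:,1])).std()
    gray=im.mean(2)
    L=side(sat,188,204,172,285); R=side(sat,355,370,172,285)
    top=np.array([edge(sat[:,u],155,172) for u in range(245,350)],dtype=float); top=np.nanmedian(top)
    PL=side(gray,205,216,195,280) ; PR=side(gray,342,354,190,232)
    print(n,'pad L',L,'R',R,'top',top); print('   plate L',PL,'R',PR)
    C=lambda c,v:(np.polyval(c,v),v)
    pad=fitrect(d,.065,.05,0,C(L[0],top),C(R[0],top),[C(L[0],280)],[C(R[0],280)],[0,.03,0,.35,0])
    print('   pad',pad.x.round(4),'world',(d['R']@pad.x[:3]+d['p']).round(4))
    va=164;vb=280
    def relw(c1,c2): return np.polyval(c2,vb)-np.polyval(c1,vb), np.polyval(c2,va)-np.polyval(c1,va)
    print('   pad w',np.round(relw(L[0],R[0]),2),'plate w',np.round(relw(PL[0],PR[0]),2))
E
python3 edges.py
```

```text
k pad L (array([-1.01711695e-02,  1.99337848e+02]), 113, np.float64(0.08309227470858013)) R (array([1.32523634e-02, 3.57429687e+02]), 113, np.float64(0.07212780266803843)) top 163.9375
   plate L (array([8.26007289e-03, 2.07483440e+02]), 85, np.float64(0.055522227890454405)) R (array([-2.24990147e-03,  3.47796348e+02]), 42, np.float64(0.07643524213434778))
   pad [ 0.0116  0.027  -0.0013  0.3555 -0.0009] world [ 0.6015 -0.2979  0.0778]
   pad w [164.65 161.93] plate w [137.37 138.59]
q pad L (array([-9.09056991e-03,  1.95982874e+02]), 113, np.float64(0.08934625316696838)) R (array([1.20753011e-02, 3.59703727e+02]), 113, np.float64(0.0689357802358202)) top 162.96531791907515
   plate L (array([-8.66150814e-03,  2.12029581e+02]), 85, np.float64(0.048162927600247596)) R (array([1.62504761e-02, 3.43162119e+02]), 42, np.float64(0.07205257254547602))
   pad [ 0.0103  0.0219 -0.0016  0.3502 -0.0009] world [ 0.6016 -0.2979  0.0778]
   pad w [169.65 167.19] plate w [138.11 135.22]
s pad L (array([-9.78243386e-03,  1.96178309e+02]), 113, np.float64(0.09337782516830956)) R (array([1.22830039e-02, 3.59701062e+02]), 113, np.float64(0.06098143092633846)) top 162.98830409356725
   plate L (array([-9.15369016e-03,  2.12180926e+02]), 85, np.float64(0.040589703474448)) R (array([1.49128406e-02, 3.43492369e+02]), 42, np.float64(0.09045235661749108))
   pad [ 0.0102  0.0218 -0.0016  0.3518 -0.0007] world [ 0.6015 -0.2979  0.0778]
   pad w [169.7  167.14] plate w [138.05 135.26]
```

```bash
python3 - <<'E'
from fit2 import *
d=dict(np.load('s.npz')); q=np.array([.0102,.0218,-.0016,.3518,-.0007]); A=rotm(q[3],q[4])
def f(p):
    X=np.array([(-.055+p[0],-.006,-.04+p[1]),(-.055+p[0],-.006,.04+p[1])])@A.T+q[:3]; return P3(d,X)
t=np.array([(210.53,179.7),(346.18,179.7)])
r=least_squares(lambda p:(f(p)-t).ravel(),[0,0]); print('offset uphill, across mm',r.x*1000,f(r.x).round(2))
E
```

```text
offset uphill, across mm [0.93147522 0.08583436] [[208.95 179.73]
 [347.76 179.64]]
```

Call:
play_rows([
  [0,0,0],
  [0,0,0],
  [0,0,0],
  [0,0,0],
  [0,0,0],
  [0,0,0],
  [0,0,0],
  [0,0,0],
  [0,0,0],
  [0,0,0],
  [0,0,0],
  [0,0,0],
], yaw=[0,0,0,0,0,0,0,0,0,0,0,0], grip=[1,1,1,1,1,1,1,1,1,1,1,1])

```text
time: 20.95
tool_pos: [0.5953, -0.2896, 0.0996]
tool_rot: [-0.655, 0.656, -0.265, 0.267]
contact_force: [-11.6, 5.4, 21.4]
gripper_width: 0.18
```

Call:
play_rows([
  [0,0,0],
  [0,0,0],
  [0,0,0],
  [0,0,0],
  [0,0,0],
  [0,0,0],
  [0,0,0],
  [0,0,0],
  [0,0,0],
  [0,0,0],
  [0,0,0],
  [0,0,0],
], yaw=[0,0,0,0,0,0,0,0,0,0,0,0], grip=[1,1,1,1,1,1,1,1,1,1,1,1])

```text
time: 22.15
tool_pos: [0.5953, -0.2895, 0.0996]
tool_rot: [-0.655, 0.656, -0.265, 0.267]
contact_force: [-11.2, 5.6, 21.2]
gripper_width: 0.181
```

Call:
play_rows([
  [0,0,0],
  [0,0,0],
  [0,0,0],
  [0,0,0],
  [0,0,0],
  [0,0,0],
  [0,0,0],
  [0,0,0],
  [0,0,0],
  [0,0,0],
  [0,0,0],
  [0,0,0],
], yaw=[0,0,0,0,0,0,0,0,0,0,0,0], grip=[1,1,1,1,1,1,1,1,1,1,1,1])

```text
time: 23.35
tool_pos: [0.5953, -0.2895, 0.0996]
tool_rot: [-0.655, 0.656, -0.265, 0.267]
contact_force: [-9.5, 4.9, 20.3]
gripper_width: 0.182
```

```bash
python3 look.py s2 wrist scene; sed -i "s/('k','q','s')/('s2',)/" edges.py; python3 edges.py
```

```text
t 23.35 p [ 0.5953 -0.2895  0.0996] xang -44.22 ydown [ 0.0018 -0.0022 -1.    ] F [-9.54  4.94 20.31] M [ 0.429  1.271 -0.04 ] w 0.1821 j [-0.56  0.26  1.63 -0.    1.25 -1.36]
s2 pad L (array([-9.75031375e-03,  1.96169259e+02]), 113, np.float64(0.0902386483361268)) R (array([1.22067317e-02, 3.59721223e+02]), 113, np.float64(0.061141694742178516)) top 162.98857142857142
   plate L (array([-9.01708747e-03,  2.12147540e+02]), 85, np.float64(0.04340301098678496)) R (array([1.59682696e-02, 3.43258435e+02]), 42, np.float64(0.08516167764392504))
   pad [ 0.0103  0.0218 -0.0016  0.3516 -0.0007] world [ 0.6015 -0.2979  0.0778]
   pad w [169.7  167.15] plate w [138.11 135.21]
```

View pics/wrist_s2.png

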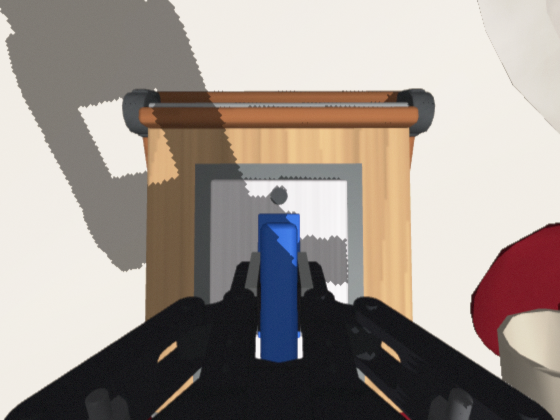

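Over 5 s of steady pressing (about 25 N normal). The clip is centred and square on the pad: its downhill edge is at row 180, inside the pad edge at row 163, with equal side margins. The board has not moved. Handing in.

```bash
python3 -c "
from plant import workorder
print(workorder.job_done())"
```

```text
the job is handed in; nothing more can be done
None
```

The page clip is on the grey pad, and I handed the job in with the gripper still holding the bar and pressing; no verdict was reported.

**How it was done:** The moves could not tilt the tool. So I gripped the bar and pressed the clip's uphill end on the worktop's front edge until it pivoted in the jaws to about 0.31 rad. I then lowered it on the pad, where it turned the rest of the way to the board's slope. I pressed with about 25 N square to the board from 18.35 s to 23.35 s.

**Last checks:**
- **Position:** the clip was about 0.9 mm uphill and 0.1 mm across from the pad's centre. It was square to within about 0.1°.
- **Board:** the wrist camera put the pad's centre at 77.8 mm high before and after. The slope read 0.356 and then 0.352 rad, a difference within the measuring noise.
- **Flush:** in the last steps the force rose sharply with only about 0.1 mm of movement, and the tool then stayed still. Both are what full contact gives.
- **Bystanders:** I kept the arm clear of the pepper shaker, mug and candle, but I did not measure their positions again at the end.

**Disagreements:**
- **Gap reading:** one camera fit put the clip 2.7 mm too deep into the pad. I took that as an error in the fit.
- **Tilt reading:** the clip's own tilt came out between 0.335 and 0.365 rad depending on the method. That the underside is flush therefore rests mainly on the force evidence.

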